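# Close the coffee canisters on the bracket and stack them in the rack

## Task

Close every coffee canister on the tray: push its bungs fully home by pressing one end against the upright steel bracket, turning the canister round and pressing the other. Then stack all of them as a pyramid in the wooden rack: all but one lying centred in the grooves, and the last one lying parallel on top, saddled in the gap between two neighbours. Leave the shot cup, tamper and jug where they are.

Things in the scene. Friction and masses are not known exactly. Their poses are not given: they have to be found in the camera images.
- can0: steel canister with tacky grey sleeve, a cylinder 66 mm wide; metal body 90 mm long, a 58 mm wide bung sticking out of each end (16 mm at most, 4 mm when home). Origin at its very centre; x along its axis to the orange bung (white at -x); y and z turn as it rolls. About 0.3 kg. Starts lying on the tray, centre 37 mm above the counter; the tacky sleeve resists rolling. May be absent
- can1: steel canister with tacky grey sleeve, a cylinder 66 mm wide; metal body 90 mm long, a 58 mm wide bung sticking out of each end (16 mm at most, 4 mm when home). Origin at its very centre; x along its axis to the orange bung (white at -x); y and z turn as it rolls. About 0.3 kg. Starts lying on the tray, centre 37 mm above the counter; the tacky sleeve resists rolling. May be absent
- can2: steel canister with tacky grey sleeve, a cylinder 66 mm wide; metal body 90 mm long, a 58 mm wide bung sticking out of each end (16 mm at most, 4 mm when home). Origin at its very centre; x along its axis to the orange bung (white at -x); y and z turn as it rolls. About 0.3 kg. Starts lying on the tray, centre 37 mm above the counter; the tacky sleeve resists rolling. May be absent
- can3: steel canister with tacky grey sleeve, a cylinder 66 mm wide; metal body 90 mm long, a 58 mm wide bung sticking out of each end (16 mm at most, 4 mm when home). Origin at its very centre; x along its axis to the orange bung (white at -x); y and z turn as it rolls. About 0.3 kg. Starts lying on the tray, centre 37 mm above the counter; the tacky sleeve resists rolling. May be absent
- can0_a (a joint): how far the orange bung at the +x end of can0 has been pushed in, in m: 0 is fully out (its face 61 mm from the canister's centre), 0.012 is fully home (49 mm from the centre). It stays where it is left; it takes 7 to 9 N along the axis to slide it
- can0_b (a joint): how far the white bung at the -x end of can0 has been pushed in, in m: 0 is fully out (its face 61 mm from the canister's centre), 0.012 is fully home (49 mm from the centre). It stays where it is left; it takes 7 to 9 N along the axis to slide it
- can1_a (a joint): how far the orange bung at the +x end of can1 has been pushed in, in m: 0 is fully out (its face 61 mm from the canister's centre), 0.012 is fully home (49 mm from the centre). It stays where it is left; it takes 7 to 9 N along the axis to slide it
- can1_b (a joint): how far the white bung at the -x end of can1 has been pushed in, in m: 0 is fully out (its face 61 mm from the canister's centre), 0.012 is fully home (49 mm from the centre). It stays where it is left; it takes 7 to 9 N along the axis to slide it
- can2_a (a joint): how far the orange bung at the +x end of can2 has been pushed in, in m: 0 is fully out (its face 61 mm from the canister's centre), 0.012 is fully home (49 mm from the centre). It stays where it is left; it takes 7 to 9 N along the axis to slide it
- can2_b (a joint): how far the white bung at the -x end of can2 has been pushed in, in m: 0 is fully out (its face 61 mm from the canister's centre), 0.012 is fully home (49 mm from the centre). It stays where it is left; it takes 7 to 9 N along the axis to slide it
- can3_a (a joint): how far the orange bung at the +x end of can3 has been pushed in, in m: 0 is fully out (its face 61 mm from the canister's centre), 0.012 is fully home (49 mm from the centre). It stays where it is left; it takes 7 to 9 N along the axis to slide it
- can3_b (a joint): how far the white bung at the -x end of can3 has been pushed in, in m: 0 is fully out (its face 61 mm from the canister's centre), 0.012 is fully home (49 mm from the centre). It stays where it is left; it takes 7 to 9 N along the axis to slide it
- tray: flat black serving tray, 360 (x) x 340 mm, fixed on the counter: floor 4 mm thick, with a rim 8 mm wide whose top is 18 mm above the counter; the canisters start on it. Origin under its centre
- bracket: bent steel L-bracket, fixed to the counter: an upright plate 100 mm wide and 100 mm high whose flat front looks along -x of its frame, towards the robot; foot and gussets (85 mm) are behind it at +x. Origin at the foot of the front face, in the middle
- bracket_face (a point): middle of the bracket's flat front face, 50 mm above the counter; the face looks along -x of this frame
- rack: low wooden rack, fixed: a board 125 mm (x) x 296 mm (y) with three parallel shallow grooves along x, 92 mm apart; groove floors (light wood) 6 mm above the counter, the darker ridges beside them 11 mm, grooves 38 mm wide. Origin under its centre
- groove0 (a point): centre of a canister lying centred in groove 0 (39 mm above the counter, groove 0 is at y = +92 mm of the rack); x along the groove
- groove1 (a point): centre of a canister lying centred in groove 1 (39 mm above the counter, groove 1 is at y = +0 mm of the rack); x along the groove
- groove2 (a point): centre of a canister lying centred in groove 2 (39 mm above the counter, groove 2 is at y = -92 mm of the rack); x along the groove
- gap0 (a point): centre of a canister resting on two canisters in grooves 0 and 1, in the gap between them (86 mm above the counter); x along the grooves
- gap1 (a point): centre of a canister resting on two canisters in grooves 1 and 2, in the gap between them (86 mm above the counter); x along the grooves
- shot_cup: glass espresso cup, 62 mm wide, 60 mm high, standing; a bystander. Origin under its centre
- tamper: steel tamper, 58 mm wide, 86 mm high, standing; a bystander. Origin under its centre
- jug: steel milk jug, 84 mm wide with a handle, 100 mm high, standing; a bystander. Origin under its centre
Things that resemble listed ones, but are neither listed nor needed, are in the scene too. Leave any pink or yellow look-alike of the can1 alone. What is shaped like the can3 but pink is not meant.

How it is judged:
By the outcome, as a careful person would: the job done as asked, in the order asked, and still so for the second after the job is handed in, with the robot touching nothing.
Of can0, can1, can2, can3 only 3 to 4 are there at a start; the rules pass over those that are not, and their reading is None.
At some moment in a run one of can0, can1, can2, can3 may be knocked a few centimetres aside while the robot is not near it.
Once in a run the grip may slacken for a moment while it holds something.
It also fails if it takes over 210 s, if anything falls off the work surface, if the arm or the gripper's body presses on something with over 40 N, if the wrist force passes 120 N, or if a joint passes its speed limit or range.

## Robot

A 6-joint arm with a two-finger parallel gripper is mounted at the origin on the work surface. World frame = base frame: x ahead of the robot, y to its left, z up, the work surface at z = 0. Lengths are in mm, angles in degrees, forces in N, time in s.
With the tool pointing down it reaches from about 275 to 825 mm from the base axis. Payload 5.2 kg.
Tool frame: the origin (TCP) lies on the mounting face of the last link; the fingertips stand 186 mm ahead of it and the grasp point (between the pads) lies 167 mm ahead of it; z points along the fingers, x is the direction in which the jaws open and shut, and the axes are right-handed (so a half turn about z gives the same grasp; the last joint's range is limited). The gripper opens to 93 mm and grips with 3 to 60 N. Pads are 15 mm wide; open, the fingers measure 128 mm over their backs; the gripper's body (75 mm by 188 mm) begins 65 mm behind the grasp point.
Start: joints at [-74.76, 14.817, 87.949, -0, 77.235, -11.62], TCP at [248.52, -490.657, 404.753] pointing down, gripper open.
Joint ranges: [-179.93, 179.93], [-52.35, 119.4], [10.71, 147.94], [-69.91, 249.91], [12.55, 155.21], [-178.61, 178.61]. Speed limits (degrees/s): [147.25, 147.25, 180, 180, 180, 180].

## Interface

Orientations are given as [roll, pitch, yaw] about the fixed x, y, z axes, in that order (R = Rz(yaw) Ry(pitch) Rx(roll)).
In Python, from plant import sense, cams, ticket gives the robot as it stands. The module is installed in compiled form; this text tells all that it offers.
- The arm moves only by the tool carry_out, never from a script. Its argument "series" is a list of rows, each an object with "claw": the finger opening in cm, from 0 to 9.3; "offset": the shift along the tool's x, y, z in cm, a list of three; "turn": the turn, a rotation vector about the tool's x, y, z in degrees, a list of three. In form: [{"claw": claw, "offset": [dx, dy, dz], "turn": [rx, ry, rz]}, ...]. A call has 1 to 12 rows; each row is the pose to reach, as a shift and turn from the pose commanded when the call began, along the tool's axes at that moment; what a row does not reach only later rows make up. A row lasts 1/12 s, in which the tool goes at most 41.7 mm and 7.16 degrees, less where a joint would pass 70% of its speed; a pose out of reach is approached as far as the arm can. A call with a gripper value outside its range is refused whole. The fingers move at their own pace and stop on an object; "squeeze" is the grip in N (left out, the last holds). Time passes only in rows, so rows that repeat a pose let the fingers close. It gives the time, the measured TCP pose, the force and the opening at its end, in the units of the state.
- sense(): the state, without advancing time (a new reading comes with each control period).
- cams.get_image(name): name is "scene" or "top" or "wrist"; returns the picture (480x640x3 uint8, red, green, blue); there is no depth.
- cams.calibration(name): a dict with "fx", "fy", "cx", "cy" (pixels), "rvec" (rotation vector, rad) and "tvec" (3), from world to camera coordinates, as OpenCV has them. Camera axes: x right, y down, z forward; pixel columns grow to the right and rows downward; lengths in mm; the calibration is good to about 2 mm. A picture is of the moment at which its call begins: read the wrist's pose just before it. calibration takes no time and is no camera call; for the wrist camera it gives the pose at the moment of the call.
- ticket.sign_off(): hands the job in, once; it reports no verdict.
The state is a dict: "t": time; "joints": joint angles; "joint_velocities": joint speeds; "tau": joint torques, N m; "position": TCP position; "orientation": TCP orientation; "wrist_force": force on the tool from outside, world axes, zero at the start; "torque": the same for the moment, N m; "width": finger opening in mm.
Only numpy, scipy, OpenCV 4.12 (cv2) and the standard library are available. Lean on these libraries where they do the work, as an engineer would, in place of code of your own. Each camera call takes 0.05 s, during which the arm holds its last target. There are 200 camera calls.

## Working session

There is one attempt and no reset: what is moved stays moved. The work goes in short steps, Python scripts to look and compute and a tool call to move; the robot and the scene stay as the last step left them, time stands still between calls to the robot, and variables do not carry over. Pictures are saved under pics/ and viewed, about 12 in all and at most 16, crops included, and the job is handed in when it is done.

Besides the shell and the picture viewer there is one more tool, called after "Request:" as a command line: name --argument value ..., lists and objects as JSON in quotes. carry_out: Moves the arm, as the interface text tells. Its arguments: {"type":"object","properties":{"series":{"type":"array","items":{"type":"object","properties":{"claw":{"type":"number"},"offset":{"type":"array","items":{"type":"number"}},"turn":{"type":"array","items":{"type":"number"}}}}},"squeeze":{"type":"number"}},"required":["series"]}

```bash
mkdir -p pics; cat > h.py <<'E'
import numpy as np, cv2
from scipy.spatial.transform import Rotation as R
from plant import sense, cams, ticket
def cal(n):
    c=cams.calibration(n); K=np.array([[c['fx'],0,c['cx']],[0,c['fy'],c['cy']],[0,0,1]])
    return K,np.array(c['rvec'],float).ravel(),np.array(c['tvec'],float).ravel()
def ray(c,u,v,z):
    K,r,t=c; M=cv2.Rodrigues(r)[0]; o=-M.T@t; d=M.T@np.linalg.inv(K)@[u,v,1]
    return o+d*(z-o[2])/d[2]
def proj(c,P): return cv2.projectPoints(np.array(P,float).reshape(-1,1,3),c[1],c[2],c[0],None)[0].reshape(-1,2)
def save(im,f): cv2.imwrite('pics/'+f,im[...,::-1])
def rel(pos,yaw):
    "offset(cm) & turn for target TCP pos (mm), tool down with tool-x at yaw deg"
    s=sense(); 
    return s
E
python3 - <<'E'
from h import *
s=sense(); print({k:np.round(v,2) for k,v in s.items()})
for n in('top','scene'): im=cams.get_image(n); save(im,n+'0.png'); c=cal(n); M=cv2.Rodrigues(c[1])[0]; print(n,c[0],-M.T@c[2],M)
E
```

```text
{'t': np.float64(0.0), 'joints': array([-74.76,  14.86,  88.01,  -0.  ,  77.23, -11.62]), 'joint_velocities': array([-0.04, -0.02, -0.  , -0.01, -0.12,  0.05]), 'tau': array([ 0.000e+00, -4.373e+01, -2.840e+01,  7.000e-02,  4.000e-02,
       -0.000e+00]), 'position': array([ 248.44, -490.44,  403.9 ]), 'orientation': array([-1.7998e+02,  1.0000e-01, -6.3140e+01]), 'wrist_force': array([-0.21, -0.36, -0.52]), 'torque': array([ 0.04, -0.  , -0.04]), 'width': np.float64(92.83)}
top [[614.66860714   0.         318.55563237]
 [  0.         614.66860714 243.92120912]
 [  0.           0.           1.        ]] [ 332.37788593  102.93059743 1485.99275835] [[ 0.02281942 -0.99953453  0.02024854]
 [-0.99224629 -0.02511888 -0.12172238]
 [ 0.12217435 -0.01731391 -0.99235763]]
scene [[476.44107497   0.         315.56004577]
 [  0.         476.44107497 244.72281027]
 [  0.           0.           1.        ]] [1153.20562564  510.47799664 1089.88582714] [[-0.55420699  0.83229323  0.01194163]
 [ 0.65468515  0.44471146 -0.61124388]
 [-0.51404472 -0.33093762 -0.79135221]]
```

View pics/top0.png

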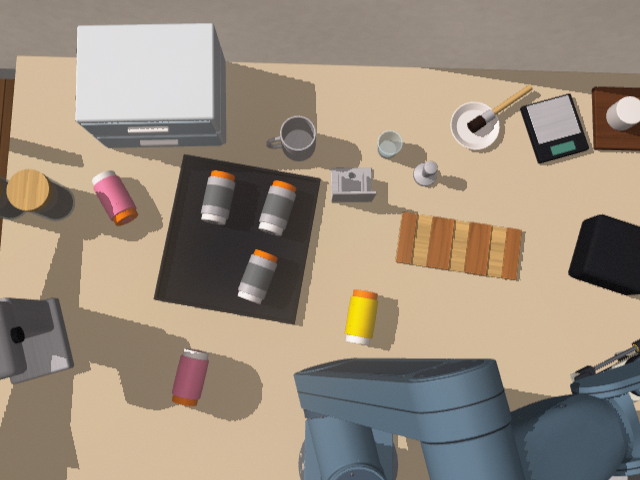

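View pics/scene0.png

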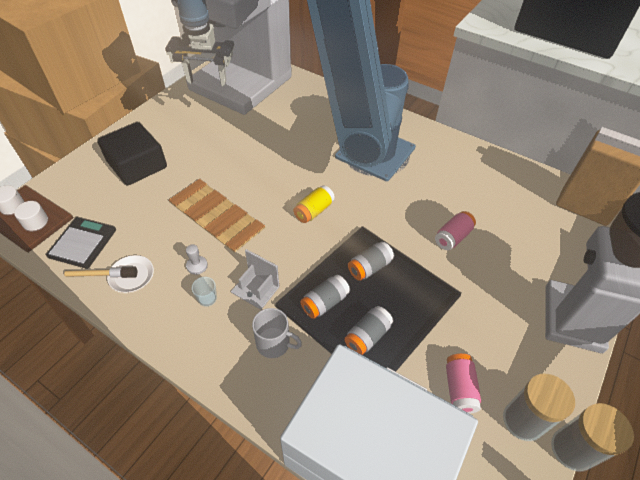

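The top view shows three grey-sleeved canisters on the tray, at (219,197), (277,208) and (258,277). They are the ones meant, because they alone are on the tray and have grey sleeves. The look-alikes are pink at (115,197), dark pink at (190,377) and yellow at (362,317); none is on the tray. The bracket is at (352,185) and the rack at (459,246). The jug is at (298,138), the cup at (390,145) and the tamper at (427,173).

```bash
python3 - <<'E'
from h import *
im=cv2.imread('pics/top0.png'); c=cal('top'); hsv=cv2.cvtColor(im,cv2.COLOR_BGR2HSV)
# tray outline
m=((hsv[...,2]<60)).astype(np.uint8); m=cv2.morphologyEx(m,cv2.MORPH_CLOSE,np.ones((35,35)))
m[:, :150]=0; m[:,330:]=0; m[:150]=0; m[330:]=0
k=max(cv2.findContours(m,0,2)[0],key=cv2.contourArea); b=cv2.boxPoints(cv2.minAreaRect(k)); print('tray',[np.round(ray(c,*p,18)[:2]) for p in b])
# cans
tm=np.zeros(m.shape,np.uint8); cv2.drawContours(tm,[k],-1,1,-1); tm=cv2.erode(tm,np.ones((9,9)))
cm=((hsv[...,2]>75)&(tm>0)).astype(np.uint8); cm=cv2.morphologyEx(cm,cv2.MORPH_OPEN,np.ones((3,3)))
for k in cv2.findContours(cm,0,2)[0]:
    if cv2.contourArea(k)<600: continue
    r=cv2.minAreaRect(k); P=ray(c,*r[0],37); b=[ray(c,*p,37)[:2] for p in cv2.boxPoints(r)]
    one=np.zeros_like(cm); cv2.drawContours(one,[k],-1,1,-1)
    o=np.argwhere((one>0)&(hsv[...,0]<20)&(hsv[...,1]>150)).mean(0)[::-1]; O=ray(c,*o,37)
    e=[b[1]-b[0],b[2]-b[1]]; L=[np.linalg.norm(x) for x in e]; a=e[int(np.argmax(L))]; a=a if a@(O-P)[:2]>0 else -a
    print('can px',np.round(r[0]),'pos',np.round(P,1),'size',np.round(L,1),'yaw(box)',np.degrees(np.arctan2(a[1],a[0])).round(1),'yaw(orange)',np.degrees(np.arctan2(*(O-P)[1::-1])).round(1))
# rack
m=((hsv[...,0]>5)&(hsv[...,0]<22)&(hsv[...,1]>110)).astype(np.uint8); q=np.zeros_like(m); q[195:295,385:535]=m[195:295,385:535]
q=cv2.morphologyEx(q,cv2.MORPH_OPEN,np.ones((5,5))); k=max(cv2.findContours(q,0,2)[0],key=cv2.contourArea); r=cv2.minAreaRect(k); b=[ray(c,*p,9)[:2] for p in cv2.boxPoints(r)]
print('rack',ray(c,*r[0],9),np.round(b),[np.linalg.norm(b[i]-b[i-1]).round(1) for i in range(4)])
big=np.hstack([cv2.resize(im[150:215,310:390],None,fx=6,fy=6,interpolation=2),cv2.resize(im[200:290,390:530],None,fx=2.2,fy=4.333,interpolation=2)])
cv2.imwrite('pics/crop1.png',cv2.resize(big,None,fx=.99,fy=.99)); print(big.shape)
E
```

```text
tray [array([373., 462.]), array([727., 417.]), array([673.,  78.]), array([321., 132.])]
can px [257. 276.] pos [430.9 220.6  37. ] size [122.   66.3] yaw(box) -19.0 yaw(orange) -18.3
can px [277. 207.] pos [597.  178.6  37. ] size [130.1  66.2] yaw(box) -16.3 yaw(orange) -15.0
can px [218. 197.] pos [618.4 321.7  37. ] size [128.1  66.3] yaw(box) -8.9 yaw(orange) -9.7
rack [ 518.81145806 -263.9444751     9.        ] [[ 476. -107.]
 [ 600. -125.]
 [ 562. -423.]
 [ 438. -402.]] [np.float64(297.4), np.float64(125.9), np.float64(300.5), np.float64(126.1)]
(390, 788, 3)
```

View pics/crop1.png

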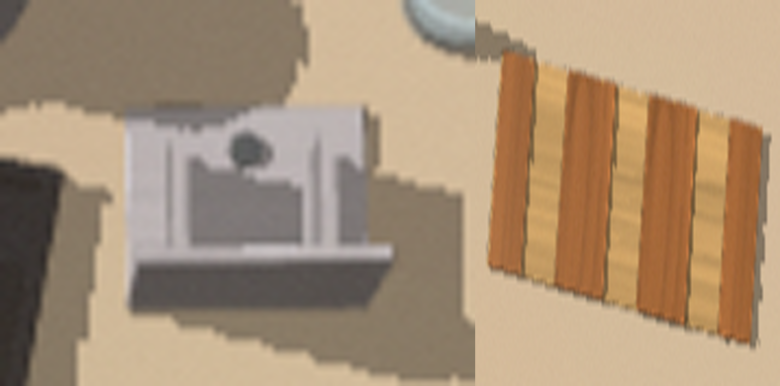

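```bash
cat >> h.py <<'E'
def goto(gp,yaw):
    "grasp point gp (mm), tool down, tool x at yaw -> offset cm, turn"
    s=sense(); R0=R.from_euler('xyz',s['orientation'],degrees=True); R1=R.from_euler('xyz',[180,0,yaw],degrees=True)
    tgt=np.array(gp,float)+[0,0,167]; d=R0.inv().apply(tgt-s['position'])/10
    tr=(R0.inv()*R1).as_rotvec(degrees=True)
    q1=np.degrees(np.arctan2(tgt[1],tgt[0])); n=max(np.linalg.norm(d)/4.17,np.linalg.norm(tr)/7.16)
    print('offset',np.round(d,2),'turn',np.round(tr,1),'rows>=',round(n,1),'q6',(q1-yaw+180)%360-180,'now q6',s['joints'][5].round(1))
def st():
    s=sense(); g=s['position']-R.from_euler('xyz',s['orientation'],degrees=True).apply([0,0,-167]); print('t',s['t'].round(2) if hasattr(s['t'],'round') else s['t'],'gp',g.round(1),'rpy',np.round(s['orientation'],1),'F',np.round(s['wrist_force'],1),'w',round(float(s['width']),1)); return s,g
E
python3 - <<'E'
from h import *
c=cal('top')
for u,v,z in[(332.4,202,0),(372,201.2,0),(331.9,194.3,100),(375.8,193.4,100)]: print(ray(c,u,v,z).round(1))
w=cal('wrist'); M=cv2.Rodrigues(w[1])[0]; print(w[0],-M.T@w[2],M)
# candidate over rack
goto([500,-264,240],-98)
E
```

```text
[620.   45.3   0. ]
[624.6 -52.1   0. ]
[618.5  50.7 100. ]
[623.4 -50.2 100. ]
[[374.42382243   0.         330.32308542]
 [  0.         374.42382243 241.16834456]
 [  0.           0.           1.        ]] [ 310.77693352 -458.74305348  383.17511426] [[ 0.45201404 -0.8920101  -0.0011376 ]
 [-0.86260495 -0.43743743  0.25408896]
 [-0.22714755 -0.11387048 -0.96718018]]
offset [ -8.84 -32.67  -0.27] turn [ 0.   0.1 34.9] rows>= 8.1 q6 70.16594605944917 now q6 -11.6
```

Request:
carry_out --series '[{"claw": 9.3,"offset": [-8.8,-32.7,-0.3],"turn": [0,0,35]},{"claw": 9.3,"offset": [-8.8,-32.7,-0.3],"turn": [0,0,35]},{"claw": 9.3,"offset": [-8.8,-32.7,-0.3],"turn": [0,0,35]},{"claw": 9.3,"offset": [-8.8,-32.7,-0.3],"turn": [0,0,35]},{"claw": 9.3,"offset": [-8.8,-32.7,-0.3],"turn": [0,0,35]},{"claw": 9.3,"offset": [-8.8,-32.7,-0.3],"turn": [0,0,35]},{"claw": 9.3,"offset": [-8.8,-32.7,-0.3],"turn": [0,0,35]},{"claw": 9.3,"offset": [-8.8,-32.7,-0.3],"turn": [0,0,35]},{"claw": 9.3,"offset": [-8.8,-32.7,-0.3],"turn": [0,0,35]},{"claw": 9.3,"offset": [-8.8,-32.7,-0.3],"turn": [0,0,35]},{"claw": 9.3,"offset": [-8.8,-32.7,-0.3],"turn": [0,0,35]},{"claw": 9.3,"offset": [-8.8,-32.7,-0.3],"turn": [0,0,35]}]'

```text
t: 1.1
position: [500.1, -264.7, 407.3]
orientation: [179.9, -0.0, -98.1]
wrist_force: [-1.0, 0.3, 0.6]
width: 93.1
```

```bash
python3 - <<'E'
from h import *
st(); c=cal('wrist'); im=cams.get_image('wrist'); save(im,'w1.png'); np.save('w1.npy',np.array([c[0].ravel(),np.r_[c[1],np.zeros(6)],np.r_[c[2],np.zeros(6)]]))
hsv=cv2.cvtColor(im,cv2.COLOR_RGB2HSV)
# light grooves: by value/hue
cor=[[476,-107,9],[600,-125,9],[562,-423,9],[438,-402,9]]; print(proj(c,cor).round())
goto([470,0,240],-90)
E
```

```text
t 1.1 gp [ 499.9 -264.7  240.3] rpy [179.9  -0.  -98.1] F [-1.   0.3  0.6] w 93.1
[[185. 256.]
 [173. 132.]
 [483. 128.]
 [468. 252.]]
offset [-25.82   6.72   0.04] turn [ 0.1 -0.  -8.2] rows>= 6.4 q6 90.0 now q6 59.0
```

View pics/w1.png

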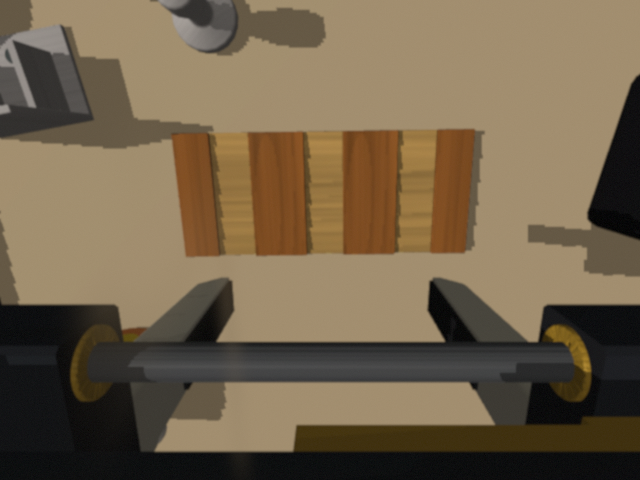

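```bash
python3 - <<'E'
from h import *
print(sense()['joints'])
im=cv2.imread('pics/w1.png'); a=np.load('w1.npy'); c=(a[0].reshape(3,3),a[1][:3],a[2][:3])
hsv=cv2.cvtColor(im,cv2.COLOR_BGR2HSV).astype(int)
for x in(200,235,280,325,370,420,450,350): print(x,hsv[190 if x!=350 else 280,x])
dark=((hsv[...,1]>175)&(hsv[...,2]>60)).astype(np.uint8); dark[:120]=0;dark[265:]=0;dark[:,:165]=0;dark[:,490:]=0
dark=cv2.morphologyEx(dark,cv2.MORPH_OPEN,np.ones((5,5)))
for k in sorted(cv2.findContours(dark,0,2)[0],key=lambda k:k[:,0,0].mean()):
    if cv2.contourArea(k)<1500: continue
    r=cv2.minAreaRect(k); b=np.array([ray(c,*p,11)[:2] for p in cv2.boxPoints(r)]); e=[b[1]-b[0],b[2]-b[1]]; L=np.array([np.linalg.norm(x) for x in e]); d=e[L.argmax()]; d=d if d[0]>0 else -d
    print('ridge',b.mean(0).round(1),L.round(1),np.degrees(np.arctan2(d[1],d[0])).round(2))
E
```

```text
[-3.92310558e+01  1.63536807e+01  8.54869754e+01 -3.88591554e-02
  7.82073033e+01  5.89663588e+01]
200 [ 14 179 118]
235 [ 19 144 145]
280 [ 14 182 115]
325 [ 19 145 149]
370 [ 14 185 121]
420 [ 18 144 142]
450 [ 14 188 122]
350 [ 18  82 161]
ridge [ 564.4 -137.4] [33.1 64.3] -7.74
ridge [ 525.  -215.3] [ 51.3 121.1] -7.15
ridge [ 513.4 -307.6] [ 51.  120.5] -5.5
ridge [ 502.9 -388.3] [122.  34.] -7.27
```

Request:
carry_out --series '[{"claw": 9.3,"offset": [-25.8,6.7,0],"turn": [0,0,-8.2]},{"claw": 9.3,"offset": [-25.8,6.7,0],"turn": [0,0,-8.2]},{"claw": 9.3,"offset": [-25.8,6.7,0],"turn": [0,0,-8.2]},{"claw": 9.3,"offset": [-25.8,6.7,0],"turn": [0,0,-8.2]},{"claw": 9.3,"offset": [-25.8,6.7,0],"turn": [0,0,-8.2]},{"claw": 9.3,"offset": [-25.8,6.7,0],"turn": [0,0,-8.2]},{"claw": 9.3,"offset": [-25.8,6.7,0],"turn": [0,0,-8.2]},{"claw": 9.3,"offset": [-25.8,6.7,0],"turn": [0,0,-8.2]},{"claw": 9.3,"offset": [-25.8,6.7,0],"turn": [0,0,-8.2]},{"claw": 9.3,"offset": [-25.8,6.7,0],"turn": [0,0,-8.2]}]'

```text
t: 1.98
position: [470.8, -1.1, 407.9]
orientation: [-180.0, -0.1, -90.0]
wrist_force: [0.1, -0.2, 1.0]
width: 93.0
```

```bash
python3 - <<'E'
from h import *
st(); c=cal('wrist'); im=cams.get_image('wrist'); save(im,'w2.png'); np.save('w2.npy',np.array([c[0].ravel(),np.r_[c[1],np.zeros(6)],np.r_[c[2],np.zeros(6)]]))
print(sense()['joints'])
E
```

```text
t 1.9833 gp [470.8  -1.2 240.9] rpy [-1.8e+02 -1.0e-01 -9.0e+01] F [ 0.1 -0.2  1. ] w 93.0
[-1.37516177e+01  6.45382687e+00  9.79385885e+01 -3.84252747e-02
  7.55893351e+01  7.63304891e+01]
```

View pics/w2.png

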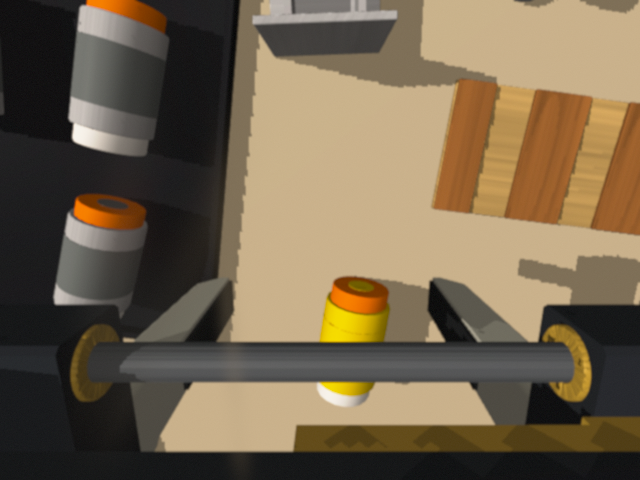

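```bash
python3 - <<'E'
from h import *
a=np.load('w2.npy'); c=(a[0].reshape(3,3),a[1][:3],a[2][:3])
im=cv2.imread('pics/w2.png'); cv2.imwrite('pics/crop2.png',cv2.resize(im[0:70,240:410],None,fx=4.7,fy=4.7,interpolation=2))
for u,v,z in[(274,53,0),(383,52,0),(257,25,100),(397,17,100),(457,80,9),(434,208,9)]: print(ray(c,u,v,z).round(1))
E
```

```text
[622.8  51.4   0. ]
[623.7 -51.4   0. ]
[619.2  48.9 100. ]
[624.1 -47.3 100. ]
[ 597.7 -120.6    9. ]
[ 476.4 -107.5    9. ]
```

View pics/crop2.png

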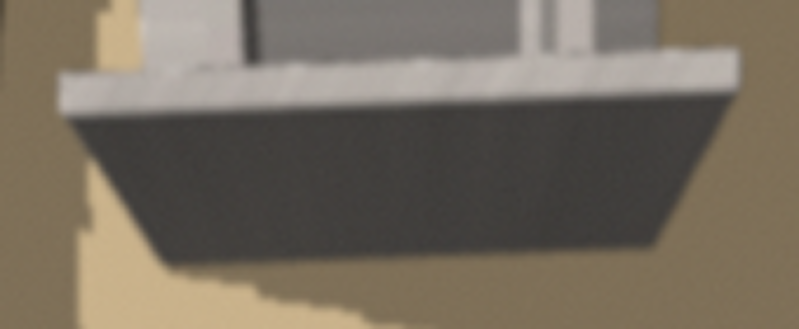

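```bash
python3 -c "
from h import *
goto([597,178.6,130],-105.8)"
```

```text
offset [-18.01 -12.59  11.07] turn [-0.  -0.  15.7] rows>= 5.9 q6 122.45520985833474 now q6 76.3
```

Request:
carry_out --series '[{"claw": 9.3,"offset": [-18,-12.6,11.1],"turn": [0,0,15.7]},{"claw": 9.3,"offset": [-18,-12.6,11.1],"turn": [0,0,15.7]},{"claw": 9.3,"offset": [-18,-12.6,11.1],"turn": [0,0,15.7]},{"claw": 9.3,"offset": [-18,-12.6,11.1],"turn": [0,0,15.7]},{"claw": 9.3,"offset": [-18,-12.6,11.1],"turn": [0,0,15.7]},{"claw": 9.3,"offset": [-18,-12.6,11.1],"turn": [0,0,15.7]},{"claw": 9.3,"offset": [-18,-12.6,11.1],"turn": [0,0,15.7]},{"claw": 9.3,"offset": [-18,-12.6,11.1],"turn": [0,0,15.7]},{"claw": 9.3,"offset": [-18,-12.6,11.1],"turn": [0,0,15.7]},{"claw": 9.3,"offset": [-18,-12.6,11.1],"turn": [0,0,15.7]}]'

```text
t: 2.87
position: [596.7, 178.7, 297.7]
orientation: [-179.9, -0.0, -105.8]
wrist_force: [-0.6, 0.1, -0.0]
width: 92.7
```

```bash
python3 - <<'E'
from h import *
st(); im=cams.get_image('wrist'); save(im,'w3.png'); goto([597,178.6,42],-105.8)
E
```

```text
t 2.8667 gp [596.9 178.6 130.7] rpy [-179.9   -0.  -105.8] F [-0.6  0.1 -0. ] w 92.7
offset [ 0.01 -0.03  8.91] turn [-0.1  0.   0. ] rows>= 2.1 q6 122.45520985833474 now q6 112.2
```

View pics/w3.png

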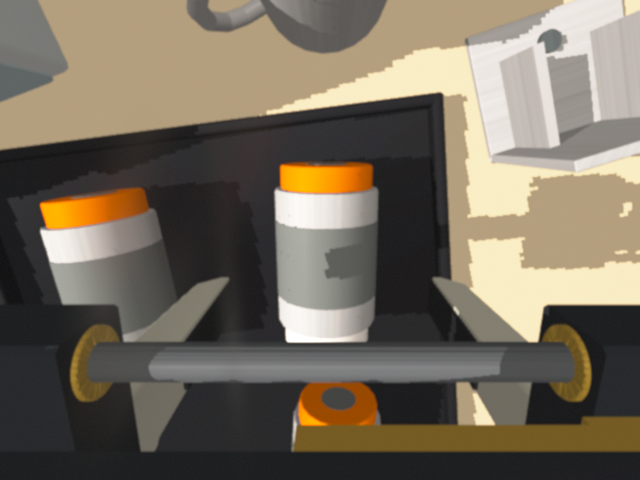

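The canister is centred between the fingers and lined up with them (axis about column 326), so I descend and grip.

Request:
carry_out --series '[{"claw": 9.3,"offset": [0,0,3],"turn": [0,0,0]},{"claw": 9.3,"offset": [0,0,6],"turn": [0,0,0]},{"claw": 9.3,"offset": [0,0,8.9],"turn": [0,0,0]},{"claw": 9.3,"offset": [0,0,8.9],"turn": [0,0,0]},{"claw": 9.3,"offset": [0,0,8.9],"turn": [0,0,0]},{"claw": 5.5,"offset": [0,0,8.9],"turn": [0,0,0]},{"claw": 5.5,"offset": [0,0,8.9],"turn": [0,0,0]},{"claw": 5.5,"offset": [0,0,8.9],"turn": [0,0,0]},{"claw": 5.5,"offset": [0,0,8.9],"turn": [0,0,0]},{"claw": 5.5,"offset": [0,0,8.9],"turn": [0,0,0]},{"claw": 5.5,"offset": [0,0,8.9],"turn": [0,0,0]},{"claw": 5.5,"offset": [0,0,8.9],"turn": [0,0,0]}]' --squeeze 50

```text
t: 3.92
position: [597.0, 180.9, 209.1]
orientation: [-179.9, 0.1, -105.6]
wrist_force: [-0.9, 0.3, 5.9]
width: 65.4
```

Request:
carry_out --series '[{"claw": 5.5,"offset": [0,0,0],"turn": [0,0,0]},{"claw": 5.5,"offset": [0,0,-1],"turn": [0,0,0]},{"claw": 5.5,"offset": [0,0,-2.2],"turn": [0,0,0]},{"claw": 5.5,"offset": [0,0,-2.2],"turn": [0,0,0]},{"claw": 5.5,"offset": [0,0,-2.2],"turn": [0,0,0]}]'

```text
t: 4.33
position: [596.8, 180.7, 230.7]
orientation: [-179.9, 0.0, -105.6]
wrist_force: [0.1, -0.8, -4.3]
width: 65.3
```

```bash
python3 - <<'E'
from h import *
st(); goto([538,0,64],-87.6)
E
```

```text
t 4.3333 gp [597.1 180.7  63.7] rpy [-179.9    0.  -105.6] F [ 0.1 -0.8 -4.3] w 65.3
offset [18.98  0.79 -0.04] turn [ -0.1   0.  -18. ] rows>= 4.6 q6 87.60000000000002 now q6 112.2
```

```bash
python3 - <<'E'
from h import *
goto([550,110,64],-87.6);goto([536,0,64],-87.6)
E
```

```text
offset [ 8.07  2.6  -0.03] turn [ -0.1   0.  -18. ] rows>= 2.5 q6 98.9099324740202 now q6 112.2
offset [19.04  0.99 -0.04] turn [ -0.1   0.  -18. ] rows>= 4.6 q6 87.60000000000002 now q6 112.2
```

Request:
carry_out --series '[{"claw": 5.5,"offset": [4,1.3,0],"turn": [0,0,-6]},{"claw": 5.5,"offset": [8.1,2.6,0],"turn": [0,0,-12]},{"claw": 5.5,"offset": [8.1,2.6,0],"turn": [0,0,-18]},{"claw": 5.5,"offset": [12,2,0],"turn": [0,0,-18]},{"claw": 5.5,"offset": [15.5,1.5,0],"turn": [0,0,-18]},{"claw": 5.5,"offset": [19,1,0],"turn": [0,0,-18]},{"claw": 5.5,"offset": [19,1,0],"turn": [0,0,-18]},{"claw": 5.5,"offset": [19,1,0],"turn": [0,0,-18]},{"claw": 5.5,"offset": [19,1,0],"turn": [0,0,-18]}]'

```text
t: 5.08
position: [535.5, 0.4, 229.5]
orientation: [180.0, 0.0, -87.7]
wrist_force: [0.0, -0.0, -3.5]
width: 65.2
```

```bash
python3 - <<'E'
from h import *
st(); goto([572,1.5,64],-87.6); im=cams.get_image('scene'); save(cv2.resize(im[150:350,180:420],None,fx=3,fy=3),'s1.png')
E
```

```text
t 5.0833 gp [5.354e+02 5.000e-01 6.250e+01] rpy [180.    0.  -87.7] F [ 0.  -0.  -3.5] w 65.2
offset [ 0.03 -3.65 -0.15] turn [ 0.   0.  -0.1] rows>= 0.9 q6 87.75025082563423 now q6 75.8
```

View pics/s1.png

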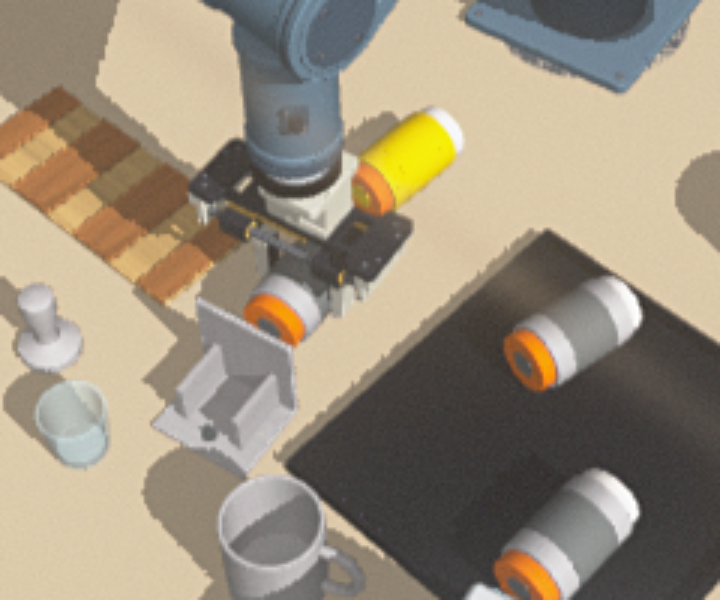

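Request:
carry_out --series '[{"claw": 5.5,"offset": [0,-1,0],"turn": [0,0,0]},{"claw": 5.5,"offset": [0,-2,0],"turn": [0,0,0]},{"claw": 5.5,"offset": [0,-2.4,0],"turn": [0,0,0]},{"claw": 5.5,"offset": [0,-2.7,0],"turn": [0,0,0]},{"claw": 5.5,"offset": [0,-3.0,0],"turn": [0,0,0]},{"claw": 5.5,"offset": [0,-3.2,0],"turn": [0,0,0]}]'

```text
t: 5.63
position: [566.1, 2.6, 228.8]
orientation: [179.6, 0.1, -87.6]
wrist_force: [-6.6, 0.1, -0.9]
width: 65.0
```

Request:
carry_out --series '[{"claw": 5.5,"offset": [0,-0.2,0],"turn": [0,0,0]},{"claw": 5.5,"offset": [0,-0.3,0],"turn": [0,0,0]}]'

```text
t: 5.8
position: [568.7, 2.7, 228.8]
orientation: [179.6, 0.1, -87.6]
wrist_force: [-6.8, 0.6, -0.5]
width: 65.7
```

Request:
carry_out --series '[{"claw": 5.5,"offset": [0,-0.2,0],"turn": [0,0,0]},{"claw": 5.5,"offset": [0,-0.2,0],"turn": [0,0,0]}]'

```text
t: 5.97
position: [570.8, 2.8, 228.8]
orientation: [179.6, 0.1, -87.6]
wrist_force: [-5.8, 0.2, -1.1]
width: 64.9
```

Request:
carry_out --series '[{"claw": 5.5,"offset": [0,-0.2,0],"turn": [0,0,0]},{"claw": 5.5,"offset": [0,-0.2,0],"turn": [0,0,0]}]'

```text
t: 6.13
position: [572.7, 2.8, 228.8]
orientation: [179.6, 0.1, -87.6]
wrist_force: [-7.6, 0.9, -1.8]
width: 65.0
```

Request:
carry_out --series '[{"claw": 5.5,"offset": [0,-0.2,0],"turn": [0,0,0]},{"claw": 5.5,"offset": [0,-0.2,0],"turn": [0,0,0]}]'

```text
t: 6.3
position: [574.7, 2.9, 228.7]
orientation: [179.6, 0.1, -87.6]
wrist_force: [-6.5, 0.3, -1.9]
width: 65.1
```

Request:
carry_out --series '[{"claw": 5.5,"offset": [0,-0.2,0],"turn": [0,0,0]},{"claw": 5.5,"offset": [0,-0.2,0],"turn": [0,0,0]}]'

```text
t: 6.47
position: [576.1, 3.0, 228.5]
orientation: [179.5, 0.1, -87.6]
wrist_force: [-8.6, 0.2, 0.0]
width: 65.1
```

Request:
carry_out --series '[{"claw": 5.5,"offset": [0,-0.2,0],"turn": [0,0,0]},{"claw": 5.5,"offset": [0,-0.2,0],"turn": [0,0,0]}]'

```text
t: 6.63
position: [576.9, 3.0, 228.1]
orientation: [179.3, 0.1, -87.6]
wrist_force: [-14.1, -1.2, 2.0]
width: 65.1
```

Request:
carry_out --series '[{"claw": 5.5,"offset": [0,-0.2,0],"turn": [0,0,0]},{"claw": 5.5,"offset": [0,-0.2,0],"turn": [0,0,0]}]'

```text
t: 6.8
position: [577.6, 3.1, 227.7]
orientation: [179.0, 0.1, -87.6]
wrist_force: [-17.3, -1.4, 4.9]
width: 65.4
```

```bash
python3 - <<'E'
from h import *
st(); im=cams.get_image('scene'); save(cv2.resize(im[210:300,230:350],None,fx=6,fy=6,interpolation=2),'s2.png')
E
```

```text
t 6.8 gp [574.8   3.3  60.8] rpy [ 1.79e+02  1.00e-01 -8.76e+01] F [-17.3  -1.4   4.9] w 65.4
```

View pics/s2.png

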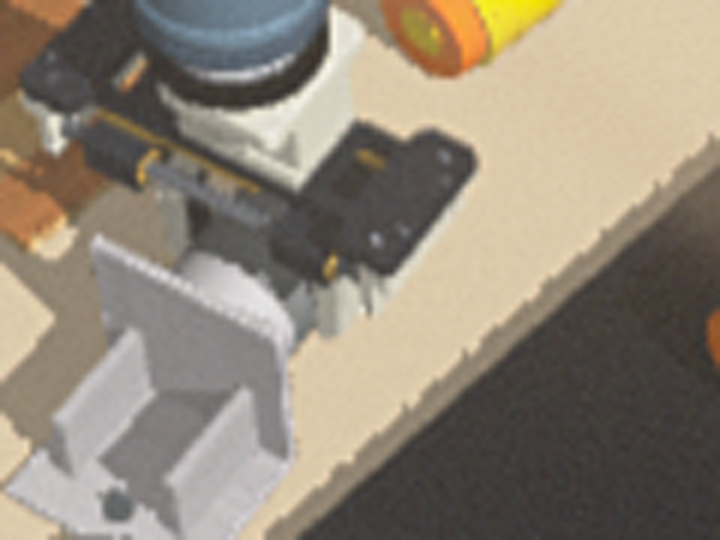

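Request:
carry_out --series '[{"claw": 5.5,"offset": [0.2,2,-0.2],"turn": [0,0,0]},{"claw": 5.5,"offset": [0.3,4.4,-0.2],"turn": [0,0,0]},{"claw": 5.5,"offset": [0.3,4.4,-0.2],"turn": [0,0,-7]},{"claw": 5.5,"offset": [0.3,4.4,-0.2],"turn": [0,0,-14]},{"claw": 5.5,"offset": [0.3,4.4,-0.2],"turn": [0,0,-21]},{"claw": 5.5,"offset": [0.3,4.4,-0.2],"turn": [0,0,-28]},{"claw": 5.5,"offset": [0.3,4.4,-0.2],"turn": [0,0,-35]},{"claw": 5.5,"offset": [0.3,4.4,-0.2],"turn": [0,0,-42]},{"claw": 5.5,"offset": [0.3,4.4,-0.2],"turn": [0,0,-49]},{"claw": 5.5,"offset": [0.3,4.4,-0.2],"turn": [0,0,-56]},{"claw": 5.5,"offset": [0.3,4.4,-0.2],"turn": [0,0,-63]},{"claw": 5.5,"offset": [0.3,4.4,-0.2],"turn": [0,0,-70]}]'

```text
t: 7.85
position: [538.7, -2.1, 231.7]
orientation: [-180.0, 0.0, -17.3]
wrist_force: [0.3, 0.0, -3.3]
width: 65.6
```

Request:
carry_out --series '[{"claw": 5.5,"offset": [0,0,0],"turn": [0,0,-40]},{"claw": 5.5,"offset": [0,0,0],"turn": [0,0,-40]},{"claw": 5.5,"offset": [0,0,0],"turn": [0,0,-40]},{"claw": 5.5,"offset": [0,0,0],"turn": [0,0,-40]},{"claw": 5.5,"offset": [0,0,0],"turn": [0,0,-40]},{"claw": 5.5,"offset": [0,0,0],"turn": [0,0,-40]},{"claw": 5.5,"offset": [0,0,0],"turn": [0,0,-70]},{"claw": 5.5,"offset": [0,0,0],"turn": [0,0,-70]},{"claw": 5.5,"offset": [0,0,0],"turn": [0,0,-70]},{"claw": 5.5,"offset": [0,0,0],"turn": [0,0,-70]},{"claw": 5.5,"offset": [0,0,0],"turn": [0,0,-80]},{"claw": 5.5,"offset": [0,0,0],"turn": [0,0,-80]}]'

```text
t: 8.85
position: [538.7, -2.1, 231.6]
orientation: [-180.0, 0.0, 62.8]
wrist_force: [1.0, -0.7, -4.0]
width: 65.5
```

Request:
carry_out --series '[{"claw": 5.5,"offset": [0,0,0],"turn": [0,0,-30]},{"claw": 5.5,"offset": [0,0,0],"turn": [0,0,-30]},{"claw": 5.5,"offset": [0,0,0],"turn": [0,0,-30]},{"claw": 5.5,"offset": [0,0,0],"turn": [0,0,-30]},{"claw": 5.5,"offset": [0,0,0],"turn": [0,0,-30]},{"claw": 5.5,"offset": [0,0,0],"turn": [0,0,-30]},{"claw": 5.5,"offset": [0,0,0],"turn": [0,0,-30]}]'

```text
t: 9.43
position: [538.7, -2.3, 231.7]
orientation: [-180.0, -0.0, 92.2]
wrist_force: [0.1, 0.1, -3.2]
width: 65.2
```

```bash
python3 - <<'E'
from h import *
st(); goto([545,0,64],92.4);goto([565,0,64],92.4)
E
```

```text
t 9.4333 gp [538.7  -2.3  64.7] rpy [-180.    -0.    92.2] F [ 0.1  0.1 -3.2] w 65.2
offset [0.2  0.63 0.07] turn [-0.  -0.  -0.2] rows>= 0.2 q6 -92.4 now q6 -104.3
offset [0.13 2.63 0.07] turn [-0.  -0.  -0.2] rows>= 0.6 q6 -92.4 now q6 -104.3
```

Request:
carry_out --series '[{"claw": 5.5,"offset": [0.1,1,0],"turn": [0,0,0]},{"claw": 5.5,"offset": [0.1,1.6,0],"turn": [0,0,0]},{"claw": 5.5,"offset": [0.1,1.9,0],"turn": [0,0,0]},{"claw": 5.5,"offset": [0.1,2.1,0],"turn": [0,0,0]},{"claw": 5.5,"offset": [0.1,2.3,0],"turn": [0,0,0]},{"claw": 5.5,"offset": [0.1,2.5,0],"turn": [0,0,0]},{"claw": 5.5,"offset": [0.1,2.7,0],"turn": [0,0,0]},{"claw": 5.5,"offset": [0.1,2.9,0],"turn": [0,0,0]},{"claw": 5.5,"offset": [0.1,3.1,0],"turn": [0,0,0]},{"claw": 5.5,"offset": [0.1,3.3,0],"turn": [0,0,0]}]'

```text
t: 10.27
position: [570.0, -0.1, 230.9]
orientation: [-179.6, -0.0, 92.3]
wrist_force: [-7.3, -1.5, -0.1]
width: 65.1
```

Request:
carry_out --series '[{"claw": 5.5,"offset": [0,0.2,0],"turn": [0,0,0]},{"claw": 5.5,"offset": [0,0.3,0],"turn": [0,0,0]}]'

```text
t: 10.43
position: [572.6, 0.1, 230.7]
orientation: [-179.5, -0.1, 92.3]
wrist_force: [-10.9, -0.6, 1.6]
width: 65.2
```

Request:
carry_out --series '[{"claw": 5.5,"offset": [0,0.2,0],"turn": [0,0,0]},{"claw": 5.5,"offset": [0,0.2,0],"turn": [0,0,0]}]'

```text
t: 10.6
position: [573.3, 0.2, 230.2]
orientation: [-179.3, -0.1, 92.3]
wrist_force: [-15.0, -2.3, 2.6]
width: 65.3
```

Request:
carry_out --series '[{"claw": 5.5,"offset": [0,0.2,0],"turn": [0,0,0]},{"claw": 5.5,"offset": [0,0.3,0],"turn": [0,0,0]}]'

```text
t: 10.77
position: [574.5, 0.2, 229.9]
orientation: [-179.0, -0.1, 92.4]
wrist_force: [-23.7, -4.3, 9.2]
width: 65.2
```

```bash
python3 - <<'E'
from h import *
st()
E
```

```text
t 10.7667 gp [5.715e+02 3.000e-01 6.290e+01] rpy [-1.79e+02 -1.00e-01  9.24e+01] F [-23.7  -4.3   9.2] w 65.2
```

```bash
python3 - <<'E'
from h import *
goto([536,0,70],92.4); goto([517.1,-261.8,75],82.8)
E
```

```text
offset [ 0.14 -3.86 -0.64] turn [-1.  -0.1 -0. ] rows>= 0.9 q6 -92.4 now q6 -103.3
offset [-25.94  -6.84  -1.13] turn [-1.   0.   9.6] rows>= 6.4 q6 -109.65241185931076 now q6 -103.3
```

Request:
carry_out --series '[{"claw": 5.5,"offset": [0,-2,-0.3],"turn": [0,0,0]},{"claw": 5.5,"offset": [0,-4.5,-0.8],"turn": [0,0,0]},{"claw": 5.5,"offset": [-3.5,-5,-1.1],"turn": [0,0,0]},{"claw": 5.5,"offset": [-26,-7,-1.1],"turn": [0,0,9.6]},{"claw": 5.5,"offset": [-26,-7,-1.1],"turn": [0,0,9.6]},{"claw": 5.5,"offset": [-26,-7,-1.1],"turn": [0,0,9.6]},{"claw": 5.5,"offset": [-26,-7,-1.1],"turn": [0,0,9.6]},{"claw": 5.5,"offset": [-26,-7,-1.1],"turn": [0,0,9.6]},{"claw": 5.5,"offset": [-26,-7,-1.1],"turn": [0,0,9.6]},{"claw": 5.5,"offset": [-26,-7,-1.1],"turn": [0,0,9.6]},{"claw": 5.5,"offset": [-26,-7,-1.1],"turn": [0,0,9.6]},{"claw": 5.5,"offset": [-26,-7,-1.1],"turn": [0,0,9.6]}]'

```text
t: 11.77
position: [520.3, -261.9, 242.4]
orientation: [-180.0, -0.1, 82.7]
wrist_force: [0.3, 0.2, -3.5]
width: 65.4
```

```bash
python3 - <<'E'
from h import *
st(); goto([517.1,-261.8,44.5],82.8); im=cams.get_image('scene'); save(cv2.resize(im[160:280,150:310],None,fx=4,fy=4,interpolation=2),'s3.png')
c=cal('wrist'); im=cams.get_image('wrist'); save(im,'w4.png'); np.save('w4.npy',np.array([c[0].ravel(),np.r_[c[1],np.zeros(6)],np.r_[c[2],np.zeros(6)]]))
E
```

```text
t 11.7667 gp [ 520.2 -261.7   75.4] rpy [-1.80e+02 -1.00e-01  8.27e+01] F [ 0.3  0.2 -3.5] w 65.4
offset [-0.03 -0.32  3.09] turn [-0.  -0.1 -0.1] rows>= 0.7 q6 -109.65241185931076 now q6 -120.4
```

View pics/w4.png

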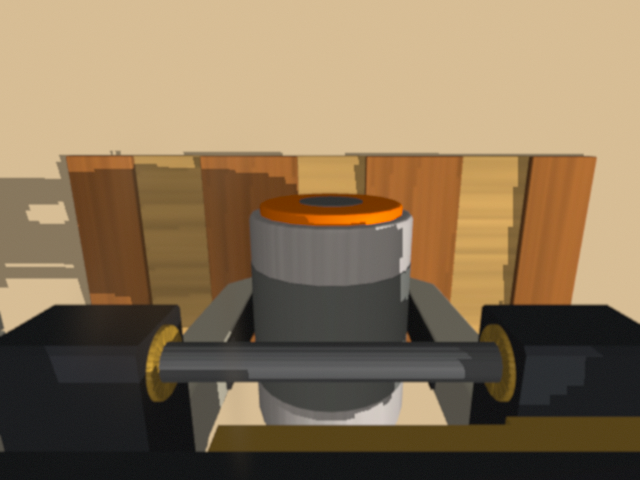

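```bash
python3 - <<'E'
from h import *
a=np.load('w4.npy'); c=(a[0].reshape(3,3),a[1][:3],a[2][:3])
im=cv2.imread('pics/w4.png'); hsv=cv2.cvtColor(im,cv2.COLOR_BGR2HSV).astype(int)
ph=np.radians(-7.2); ex=np.array([np.cos(ph),np.sin(ph)]); ey=np.array([-ex[1],ex[0]]); C=np.array([519,-262.])
def loc(u,v,z): d=ray(c,u,v,z)[:2]-C; return np.round([d@ex,d@ey],1)
for p in[(69,156,11),(592,156,11),(299,158,11),(365,158,11),(202,158,11),(462,158,11),(134,158,11),(520,158,11),(330,155,11)]: print(p,loc(*p))
E
```

```text
(69, 156, 11) [ -62.5 -142.5]
(592, 156, 11) [-62.5 144.5]
(299, 158, 11) [-61.4 -16.4]
(365, 158, 11) [-61.4  19.9]
(202, 158, 11) [-61.4 -69.7]
(462, 158, 11) [-61.4  73.2]
(134, 158, 11) [ -61.4 -107. ]
(520, 158, 11) [-61.4 105.1]
(330, 155, 11) [-63.    0.7]
```

Request:
carry_out --series '[{"claw": 5.5,"offset": [-0.1,-0.3,0],"turn": [0,0,0]},{"claw": 5.5,"offset": [-0.1,-0.3,1],"turn": [0,0,0]},{"claw": 5.5,"offset": [-0.1,-0.3,2],"turn": [0,0,0]},{"claw": 5.5,"offset": [-0.1,-0.3,2.7],"turn": [0,0,0]},{"claw": 5.5,"offset": [-0.1,-0.3,3.1],"turn": [0,0,0]},{"claw": 5.5,"offset": [-0.1,-0.3,3.1],"turn": [0,0,0]},{"claw": 5.5,"offset": [-0.1,-0.3,3.1],"turn": [0,0,0]},{"claw": 5.5,"offset": [-0.1,-0.3,3.1],"turn": [0,0,0]}]'

```text
t: 12.53
position: [517.0, -262.5, 211.2]
orientation: [-179.9, -0.1, 82.8]
wrist_force: [-1.3, 3.1, -0.8]
width: 65.0
```

```bash
python3 - <<'E'
from h import *
st(); goto([517.1,-261.4,44.5],82.8)
E
```

```text
t 12.5333 gp [ 516.7 -262.2   44.2] rpy [-1.799e+02 -1.000e-01  8.280e+01] F [-1.3  3.1 -0.8] w 65.0
offset [ 0.11 -0.   -0.03] turn [-0.1 -0.1 -0. ] rows>= 0.0 q6 -109.61712267766018 now q6 -120.7
```

Request:
carry_out --series '[{"claw": 5.5,"offset": [0.1,0,0],"turn": [0,0,0]},{"claw": 5.5,"offset": [0.1,0,0],"turn": [0,0,0]},{"claw": 7.3,"offset": [0.1,0,0],"turn": [0,0,0]},{"claw": 7.6,"offset": [0.1,0,0],"turn": [0,0,0]},{"claw": 7.6,"offset": [0.1,0,0],"turn": [0,0,0]},{"claw": 7.6,"offset": [0.1,0,-1],"turn": [0,0,0]},{"claw": 7.6,"offset": [0.1,0,-4],"turn": [0,0,0]},{"claw": 9.3,"offset": [0.1,0,-8],"turn": [0,0,0]},{"claw": 9.3,"offset": [0.1,0,-12],"turn": [0,0,0]},{"claw": 9.3,"offset": [0.1,0,-12],"turn": [0,0,0]}]'

```text
t: 13.37
position: [519.4, -263.5, 341.3]
orientation: [179.2, 0.5, 82.8]
wrist_force: [1.5, -1.1, 1.5]
width: 90.2
```

```bash
cat >> h.py <<'E'
def cans(z=37,im=None):
    "grey-sleeved cans seen from top: sleeve-mask based"
    c=cal('top'); im=cams.get_image('top') if im is None else im; save(im,'last_top.png'); hsv=cv2.cvtColor(im,cv2.COLOR_RGB2HSV)
    o=((hsv[...,0]<20)&(hsv[...,1]>150)&(hsv[...,2]>190)).astype(np.uint8)
    tray=np.array([ray_px for ray_px in proj(c,[[373,462,18],[727,417,18],[673,78,18],[321,132,18]])]).astype(np.int32)
    tm=np.zeros(o.shape,np.uint8); cv2.fillConvexPoly(tm,tray,1); tm=cv2.erode(tm,np.ones((9,9)))
    cm=((hsv[...,2]>75)&(tm>0)).astype(np.uint8); cm=cv2.morphologyEx(cm,cv2.MORPH_OPEN,np.ones((3,3)))
    for k in cv2.findContours(cm,0,2)[0]:
        if cv2.contourArea(k)<600: continue
        r=cv2.minAreaRect(k); P=ray(c,*r[0],z); b=[ray(c,*p,z)[:2] for p in cv2.boxPoints(r)]; e=[b[1]-b[0],b[2]-b[1]]; L=[np.linalg.norm(x) for x in e]; a=e[int(np.argmax(L))]; a=a if a[0]>0 else -a
        print('can px',np.round(r[0]),'pos',P.round(1),'size',np.round(L,1),'yaw',np.degrees(np.arctan2(a[1],a[0])).round(1))
E
python3 - <<'E'
from h import *
st(); cans(); goto([431,220.6,130],71)
w=cal('wrist'); im=cams.get_image('wrist'); save(im,'w5.png'); np.save('w5.npy',np.array([w[0].ravel(),np.r_[w[1],np.zeros(6)],np.r_[w[2],np.zeros(6)]]))
E
```

```text
t 13.3667 gp [ 521.4 -265.1  174.3] rpy [179.2   0.5  82.8] F [ 1.5 -1.1  1.5] w 90.2
can px [257. 276.] pos [431.  220.6  37. ] size [121.9  67.2] yaw -18.4
can px [218. 197.] pos [618.2 321.4  37. ] size [128.5  67.2] yaw -9.3
offset [ 46.9  -14.84   3.67] turn [ 0.6  0.3 11.8] rows>= 11.8 q6 -43.89513757302973 now q6 -120.6
```

View pics/w5.png

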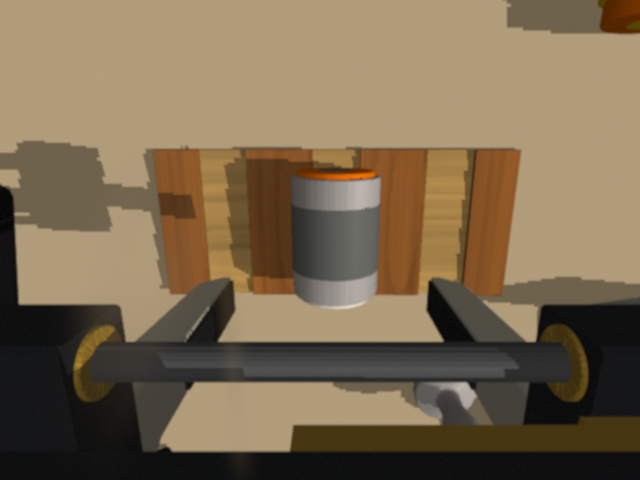

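Request:
carry_out --series '[{"claw": 9.3,"offset": [46.8,-14.8,3.7],"turn": [0,0,11.5]},{"claw": 9.3,"offset": [46.8,-14.8,3.7],"turn": [0,0,11.5]},{"claw": 9.3,"offset": [46.8,-14.8,3.7],"turn": [0,0,11.5]},{"claw": 9.3,"offset": [46.8,-14.8,3.7],"turn": [0,0,11.5]},{"claw": 9.3,"offset": [46.8,-14.8,3.7],"turn": [0,0,11.5]},{"claw": 9.3,"offset": [46.8,-14.8,3.7],"turn": [0,0,11.5]},{"claw": 9.3,"offset": [46.8,-14.8,3.7],"turn": [0,0,11.5]},{"claw": 9.3,"offset": [46.8,-14.8,3.7],"turn": [0,0,11.5]},{"claw": 9.3,"offset": [46.8,-14.8,3.7],"turn": [0,0,11.5]},{"claw": 9.3,"offset": [46.8,-14.8,3.7],"turn": [0,0,11.5]},{"claw": 9.3,"offset": [46.8,-14.8,3.7],"turn": [0,0,11.5]},{"claw": 9.3,"offset": [46.8,-14.8,3.7],"turn": [0,0,11.5]}]'

```text
t: 14.47
position: [427.9, 223.1, 293.4]
orientation: [-179.9, 0.1, 71.3]
wrist_force: [0.9, -0.8, 0.7]
width: 92.8
```

Request:
carry_out --series '[{"claw": 9.3,"offset": [0,0,0],"turn": [0,0,0]},{"claw": 9.3,"offset": [0,0,0],"turn": [0,0,0]},{"claw": 9.3,"offset": [0,0,0],"turn": [0,0,0]},{"claw": 9.3,"offset": [0,0,0],"turn": [0,0,0]}]'

```text
t: 14.8
position: [429.8, 219.7, 294.3]
orientation: [-180.0, 0.1, 71.2]
wrist_force: [0.5, -0.3, -0.7]
width: 93.0
```

```bash
python3 - <<'E'
from h import *
st(); goto([430.5,220.6,42.3],71.5)
E
```

```text
t 14.8 gp [429.6 219.6 127.3] rpy [-1.80e+02  1.00e-01  7.12e+01] F [ 0.5 -0.3 -0.7] w 93.0
offset [0.12 0.05 8.5 ] turn [-0.   0.1 -0.3] rows>= 2.0 q6 -44.36815440497236 now q6 -57.4
```

Request:
carry_out --series '[{"claw": 9.3,"offset": [0.1,0,3],"turn": [0,0,0]},{"claw": 9.3,"offset": [0.1,0,6],"turn": [0,0,0]},{"claw": 9.3,"offset": [0.1,0,8.5],"turn": [0,0,0]},{"claw": 9.3,"offset": [0.1,0,8.5],"turn": [0,0,0]},{"claw": 9.3,"offset": [0.1,0,8.5],"turn": [0,0,0]},{"claw": 5.5,"offset": [0.1,0,8.5],"turn": [0,0,0]},{"claw": 5.5,"offset": [0.1,0,8.5],"turn": [0,0,0]},{"claw": 5.5,"offset": [0.1,0,8.5],"turn": [0,0,0]},{"claw": 5.5,"offset": [0.1,0,8.5],"turn": [0,0,0]},{"claw": 5.5,"offset": [0.1,0,8.5],"turn": [0,0,0]},{"claw": 5.5,"offset": [0.1,0,8.5],"turn": [0,0,0]},{"claw": 5.5,"offset": [0.1,0,8.5],"turn": [0,0,0]}]'

```text
t: 15.8
position: [430.5, 222.0, 210.8]
orientation: [179.9, -0.1, 71.3]
wrist_force: [-0.2, -0.0, 7.2]
width: 65.3
```

Request:
carry_out --series '[{"claw": 5.5,"offset": [0,0,0],"turn": [0,0,0]},{"claw": 5.5,"offset": [0,0,-1],"turn": [0,0,0]},{"claw": 5.5,"offset": [0,0,-2.2],"turn": [0,0,0]},{"claw": 5.5,"offset": [0,0,-2.2],"turn": [0,0,0]},{"claw": 5.5,"offset": [0,0,-2.2],"turn": [0,0,0]}]'

```text
t: 16.22
position: [429.9, 221.8, 232.2]
orientation: [180.0, -0.0, 71.3]
wrist_force: [0.2, -0.7, -2.3]
width: 65.2
```

```bash
python3 - <<'E'
from h import *
st(); goto([536,0,64],92.4)
E
```

```text
t 16.2167 gp [430.1 221.8  65.2] rpy [180.   -0.   71.3] F [ 0.2 -0.7 -2.3] w 65.2
offset [-17.6   17.16   0.12] turn [  0.1  -0.  -21.1] rows>= 5.9 q6 -92.4 now q6 -57.2
```

Request:
carry_out --series '[{"claw": 5.5,"offset": [-17.6,17.2,0],"turn": [0,0,-21.1]},{"claw": 5.5,"offset": [-17.6,17.2,0],"turn": [0,0,-21.1]},{"claw": 5.5,"offset": [-17.6,17.2,0],"turn": [0,0,-21.1]},{"claw": 5.5,"offset": [-17.6,17.2,0],"turn": [0,0,-21.1]},{"claw": 5.5,"offset": [-17.6,17.2,0],"turn": [0,0,-21.1]},{"claw": 5.5,"offset": [-17.6,17.2,0],"turn": [0,0,-21.1]},{"claw": 5.5,"offset": [-17.6,17.2,0],"turn": [0,0,-21.1]},{"claw": 5.5,"offset": [-17.6,17.2,0],"turn": [0,0,-21.1]},{"claw": 5.5,"offset": [-17.6,17.2,0],"turn": [0,0,-21.1]},{"claw": 5.5,"offset": [-17.6,17.2,0],"turn": [0,0,-21.1]}]'

```text
t: 17.05
position: [535.3, 0.7, 230.9]
orientation: [-179.8, -0.1, 92.4]
wrist_force: [-0.6, 1.1, -3.7]
width: 65.2
```

```bash
python3 - <<'E'
from h import *
st(); goto([570,0,64],92.4)
E
```

```text
t 17.05 gp [534.8   0.9  63.9] rpy [-1.798e+02 -1.000e-01  9.240e+01] F [-0.6  1.1 -3.7] w 65.2
offset [-0.22  3.47 -0.02] turn [-0.2 -0.1 -0. ] rows>= 0.8 q6 -92.4 now q6 -104.3
```

Request:
carry_out --series '[{"claw": 5.5,"offset": [0,1,0],"turn": [0,0,0]},{"claw": 5.5,"offset": [0,1.6,0],"turn": [0,0,0]},{"claw": 5.5,"offset": [0,1.9,0],"turn": [0,0,0]},{"claw": 5.5,"offset": [0,2.2,0],"turn": [0,0,0]},{"claw": 5.5,"offset": [0,2.4,0],"turn": [0,0,0]},{"claw": 5.5,"offset": [0,2.6,0],"turn": [0,0,0]},{"claw": 5.5,"offset": [0,2.8,0],"turn": [0,0,0]},{"claw": 5.5,"offset": [0,3.0,0],"turn": [0,0,0]},{"claw": 5.5,"offset": [0,3.2,0],"turn": [0,0,0]},{"claw": 5.5,"offset": [0,3.4,0],"turn": [0,0,0]},{"claw": 5.5,"offset": [0,3.6,0],"turn": [0,0,0]},{"claw": 5.5,"offset": [0,3.7,0],"turn": [0,0,0]}]'

```text
t: 18.05
position: [571.6, 1.4, 231.1]
orientation: [-179.7, -0.0, 92.4]
wrist_force: [-7.6, -0.1, 0.1]
width: 65.3
```

Request:
carry_out --series '[{"claw": 5.5,"offset": [0,0.2,0],"turn": [0,0,0]},{"claw": 5.5,"offset": [0,0.2,0],"turn": [0,0,0]}]'

```text
t: 18.22
position: [573.7, 1.5, 231.2]
orientation: [-179.7, -0.0, 92.4]
wrist_force: [-6.8, -0.1, -0.9]
width: 64.8
```

Request:
carry_out --series '[{"claw": 5.5,"offset": [0,0.2,0],"turn": [0,0,0]},{"claw": 5.5,"offset": [0,0.2,0],"turn": [0,0,0]}]'

```text
t: 18.38
position: [575.4, 1.6, 231.1]
orientation: [-179.6, -0.0, 92.4]
wrist_force: [-6.6, -1.1, -0.3]
width: 65.5
```

Request:
carry_out --series '[{"claw": 5.5,"offset": [0,0.2,0],"turn": [0,0,0]},{"claw": 5.5,"offset": [0,0.2,0],"turn": [0,0,0]}]'

```text
t: 18.55
position: [576.2, 1.6, 230.7]
orientation: [-179.4, -0.1, 92.4]
wrist_force: [-13.2, -1.5, 3.1]
width: 64.9
```

Request:
carry_out --series '[{"claw": 5.5,"offset": [0,0.2,0],"turn": [0,0,0]},{"claw": 5.5,"offset": [0,0.2,0],"turn": [0,0,0]}]'

```text
t: 18.72
position: [576.9, 1.7, 230.4]
orientation: [-179.2, -0.1, 92.4]
wrist_force: [-17.4, -1.9, 6.0]
width: 65.1
```

Request:
carry_out --series '[{"claw": 5.5,"offset": [0,0.2,0],"turn": [0,0,0]},{"claw": 5.5,"offset": [0,0.2,0],"turn": [0,0,0]}]'

```text
t: 18.88
position: [577.7, 1.7, 230.1]
orientation: [-178.9, -0.1, 92.4]
wrist_force: [-21.7, -3.3, 9.0]
width: 65.2
```

Request:
carry_out --series '[{"claw": 5.5,"offset": [-0.1,-2,-0.2],"turn": [0,0,0]},{"claw": 5.5,"offset": [-0.1,-4.6,-0.2],"turn": [0,0,0]},{"claw": 5.5,"offset": [-0.1,-4.6,-0.2],"turn": [0,0,7]},{"claw": 5.5,"offset": [-0.1,-4.6,-0.2],"turn": [0,0,14]},{"claw": 5.5,"offset": [-0.1,-4.6,-0.2],"turn": [0,0,21]},{"claw": 5.5,"offset": [-0.1,-4.6,-0.2],"turn": [0,0,28]},{"claw": 5.5,"offset": [-0.1,-4.6,-0.2],"turn": [0,0,35]},{"claw": 5.5,"offset": [-0.1,-4.6,-0.2],"turn": [0,0,42]},{"claw": 5.5,"offset": [-0.1,-4.6,-0.2],"turn": [0,0,49]},{"claw": 5.5,"offset": [-0.1,-4.6,-0.2],"turn": [0,0,56]},{"claw": 5.5,"offset": [-0.1,-4.6,-0.2],"turn": [0,0,63]},{"claw": 5.5,"offset": [-0.1,-4.6,-0.2],"turn": [0,0,70]}]'

```text
t: 19.88
position: [537.4, -1.2, 233.8]
orientation: [180.0, -0.0, 22.0]
wrist_force: [-0.2, -0.4, -3.2]
width: 64.9
```

Request:
carry_out --series '[{"claw": 5.5,"offset": [0,0,0],"turn": [0,0,40]},{"claw": 5.5,"offset": [0,0,0],"turn": [0,0,40]},{"claw": 5.5,"offset": [0,0,0],"turn": [0,0,40]},{"claw": 5.5,"offset": [0,0,0],"turn": [0,0,40]},{"claw": 5.5,"offset": [0,0,0],"turn": [0,0,40]},{"claw": 5.5,"offset": [0,0,0],"turn": [0,0,40]},{"claw": 5.5,"offset": [0,0,0],"turn": [0,0,70]},{"claw": 5.5,"offset": [0,0,0],"turn": [0,0,70]},{"claw": 5.5,"offset": [0,0,0],"turn": [0,0,70]},{"claw": 5.5,"offset": [0,0,0],"turn": [0,0,70]},{"claw": 5.5,"offset": [0,0,0],"turn": [0,0,80]},{"claw": 5.5,"offset": [0,0,0],"turn": [0,0,80]}]'

```text
t: 20.88
position: [537.4, -1.3, 233.9]
orientation: [-180.0, -0.0, -58.0]
wrist_force: [0.0, -0.6, -3.0]
width: 64.8
```

Request:
carry_out --series '[{"claw": 5.5,"offset": [0,0,0],"turn": [0,0,30]},{"claw": 5.5,"offset": [0,0,0],"turn": [0,0,30]},{"claw": 5.5,"offset": [0,0,0],"turn": [0,0,30]},{"claw": 5.5,"offset": [0,0,0],"turn": [0,0,30]},{"claw": 5.5,"offset": [0,0,0],"turn": [0,0,30]},{"claw": 5.5,"offset": [0,0,0],"turn": [0,0,30]},{"claw": 5.5,"offset": [0,0,0],"turn": [0,0,30]}]'

```text
t: 21.47
position: [537.3, -1.2, 233.8]
orientation: [-180.0, -0.0, -87.5]
wrist_force: [0.1, -0.7, -3.5]
width: 64.9
```

```bash
python3 - <<'E'
from h import *
st(); goto([570,0,64],-87.6)
E
```

```text
t 21.4667 gp [537.4  -1.2  66.8] rpy [-180.    -0.   -87.5] F [ 0.1 -0.7 -3.5] w 64.9
offset [ 0.03 -3.27  0.28] turn [-0.  -0.   0.1] rows>= 0.8 q6 87.60000000000002 now q6 75.4
```

Request:
carry_out --series '[{"claw": 5.5,"offset": [0,-1,0.2],"turn": [0,0,0]},{"claw": 5.5,"offset": [0,-1.5,0.2],"turn": [0,0,0]},{"claw": 5.5,"offset": [0,-1.8,0.2],"turn": [0,0,0]},{"claw": 5.5,"offset": [0,-2.1,0.2],"turn": [0,0,0]},{"claw": 5.5,"offset": [0,-2.3,0.2],"turn": [0,0,0]},{"claw": 5.5,"offset": [0,-2.5,0.2],"turn": [0,0,0]},{"claw": 5.5,"offset": [0,-2.7,0.2],"turn": [0,0,0]},{"claw": 5.5,"offset": [0,-2.9,0.2],"turn": [0,0,0]},{"claw": 5.5,"offset": [0,-3.1,0.2],"turn": [0,0,0]},{"claw": 5.5,"offset": [0,-3.3,0.2],"turn": [0,0,0]},{"claw": 5.5,"offset": [0,-3.5,0.2],"turn": [0,0,0]},{"claw": 5.5,"offset": [0,-3.6,0.2],"turn": [0,0,0]}]'

```text
t: 22.47
position: [571.6, 0.4, 231.1]
orientation: [179.7, 0.0, -87.6]
wrist_force: [-6.9, -1.2, -0.3]
width: 65.0
```

Request:
carry_out --series '[{"claw": 5.5,"offset": [0,-0.2,0],"turn": [0,0,0]},{"claw": 5.5,"offset": [0,-0.3,0],"turn": [0,0,0]}]'

```text
t: 22.63
position: [573.4, 0.5, 230.8]
orientation: [179.4, 0.0, -87.6]
wrist_force: [-13.9, -2.4, 3.3]
width: 64.9
```

Request:
carry_out --series '[{"claw": 5.5,"offset": [0,-0.2,0],"turn": [0,0,0]},{"claw": 5.5,"offset": [0,-0.2,0],"turn": [0,0,0]}]'

```text
t: 22.8
position: [574.1, 0.6, 230.4]
orientation: [179.2, 0.1, -87.6]
wrist_force: [-16.4, -2.6, 6.5]
width: 65.4
```

Request:
carry_out --series '[{"claw": 5.5,"offset": [0,-0.2,0],"turn": [0,0,0]},{"claw": 5.5,"offset": [0,-0.2,0],"turn": [0,0,0]}]'

```text
t: 22.97
position: [574.9, 0.6, 230.1]
orientation: [179.0, 0.1, -87.6]
wrist_force: [-21.6, -4.4, 8.6]
width: 65.4
```

```bash
python3 - <<'E'
from h import *
st(); goto([529.2,-169.7,80],-97.2)
E
```

```text
t 22.9667 gp [571.9   0.7  63.1] rpy [ 1.79e+02  1.00e-01 -8.76e+01] F [-21.6  -4.4   8.6] w 65.4
offset [16.82  5.31 -1.61] turn [ 1.  -0.   9.6] rows>= 4.2 q6 79.42037181084783 now q6 76.7
```

Request:
carry_out --series '[{"claw": 5.5,"offset": [0,2,-0.3],"turn": [0,0,0]},{"claw": 5.5,"offset": [0,4.7,-1],"turn": [0,0,0]},{"claw": 5.5,"offset": [3,5.3,-1.6],"turn": [0,0,0]},{"claw": 5.5,"offset": [16.8,5.6,-1.6],"turn": [0,0,9.6]},{"claw": 5.5,"offset": [16.8,5.6,-1.6],"turn": [0,0,9.6]},{"claw": 5.5,"offset": [16.8,5.6,-1.6],"turn": [0,0,9.6]},{"claw": 5.5,"offset": [16.8,5.6,-1.6],"turn": [0,0,9.6]},{"claw": 5.5,"offset": [16.8,5.6,-1.6],"turn": [0,0,9.6]},{"claw": 5.5,"offset": [16.8,5.6,-1.6],"turn": [0,0,9.6]},{"claw": 5.5,"offset": [16.8,5.6,-1.6],"turn": [0,0,9.6]},{"claw": 5.5,"offset": [16.8,5.6,-1.6],"turn": [0,0,9.6]}]'

```text
t: 23.88
position: [531.1, -168.0, 247.6]
orientation: [179.9, 0.0, -97.2]
wrist_force: [-0.2, -0.4, -3.2]
width: 65.4
```

```bash
python3 - <<'E'
from h import *
st(); goto([529.2,-169.7,46],-97.2)
w=cal('wrist'); im=cams.get_image('wrist'); save(im,'w6.png'); np.save('w6.npy',np.array([w[0].ravel(),np.r_[w[1],np.zeros(6)],np.r_[w[2],np.zeros(6)]]))
E
```

```text
t 23.8833 gp [ 531.  -167.9   80.6] rpy [179.9   0.  -97.2] F [-0.2 -0.4 -3.2] w 65.4
offset [0.19 0.17 3.46] turn [0.1 0.  0. ] rows>= 0.8 q6 79.42037181084783 now q6 68.1
```

View pics/w6.png

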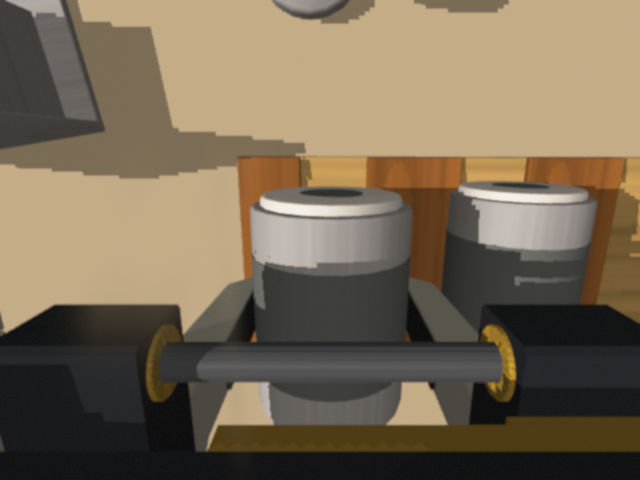

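```bash
python3 - <<'E'
from h import *
a=np.load('w6.npy'); c=(a[0].reshape(3,3),a[1][:3],a[2][:3])
ph=np.radians(-7.2); ex=np.array([np.cos(ph),np.sin(ph)]); ey=np.array([-ex[1],ex[0]]); C=np.array([519.1,-261.2])
def loc(u,v,z): d=ray(c,u,v,z)[:2]-C; return np.round([d@ex,d@ey],1)
for p in[(239,156,11),(300,158,11),(367,158,11),(462,158,11),(527,158,11),(330,156,11),(620,156,11)]: print(p,loc(*p))
g=np.array([531.-C[0],-167.9-C[1]]); print(g@ex,g@ey)
E
```

```text
(239, 156, 11) [ 62.7 145.3]
(300, 158, 11) [ 61.6 111. ]
(367, 158, 11) [61.7 73.3]
(462, 158, 11) [61.7 19.9]
(527, 158, 11) [ 61.8 -16.7]
(330, 156, 11) [62.8 94.1]
(620, 156, 11) [ 62.9 -68.7]
0.11257425409267877 94.05576711205599
```

Request:
carry_out --series '[{"claw": 5.5,"offset": [0.2,0.2,0],"turn": [0,0,0]},{"claw": 5.5,"offset": [0.2,0.2,1],"turn": [0,0,0]},{"claw": 5.5,"offset": [0.2,0.2,2],"turn": [0,0,0]},{"claw": 5.5,"offset": [0.2,0.2,3],"turn": [0,0,0]},{"claw": 5.5,"offset": [0.2,0.2,3.4],"turn": [0,0,0]},{"claw": 5.5,"offset": [0.2,0.2,3.5],"turn": [0,0,0]},{"claw": 5.5,"offset": [0.2,0.2,3.5],"turn": [0,0,0]},{"claw": 5.5,"offset": [0.2,0.2,3.5],"turn": [0,0,0]}]'

```text
t: 24.6
position: [528.3, -170.7, 212.8]
orientation: [179.9, 0.1, -97.2]
wrist_force: [-4.8, 3.7, 8.4]
width: 64.9
```

```bash
python3 - <<'E'
from h import *
st(); goto([529.2,-169.7,46],-97.2)
E
```

```text
t 24.6 gp [ 527.9 -170.5   45.8] rpy [ 1.799e+02  1.000e-01 -9.720e+01] F [-4.8  3.7  8.4] w 64.9
offset [-0.11 -0.07 -0.02] turn [ 0.1  0.1 -0. ] rows>= 0.0 q6 79.42037181084783 now q6 67.8
```

Request:
carry_out --series '[{"claw": 5.5,"offset": [-0.1,-0.1,-0.1],"turn": [0,0,0]},{"claw": 5.5,"offset": [-0.1,-0.1,-0.1],"turn": [0,0,0]},{"claw": 5.5,"offset": [-0.1,-0.1,0],"turn": [0,0,0]},{"claw": 7.2,"offset": [-0.1,-0.1,0],"turn": [0,0,0]},{"claw": 7.3,"offset": [-0.1,-0.1,0],"turn": [0,0,0]},{"claw": 7.3,"offset": [-0.1,-0.1,0],"turn": [0,0,0]},{"claw": 7.3,"offset": [-0.1,-0.1,-1],"turn": [0,0,0]},{"claw": 7.3,"offset": [-0.1,-0.1,-4],"turn": [0,0,0]},{"claw": 7.3,"offset": [-0.1,-0.1,-8],"turn": [0,0,0]},{"claw": 9.3,"offset": [-0.1,-0.1,-12],"turn": [0,0,0]},{"claw": 9.3,"offset": [-0.1,-0.1,-12],"turn": [0,0,0]},{"claw": 9.3,"offset": [-0.1,-0.1,-12],"turn": [0,0,0]}]'

```text
t: 25.6
position: [530.9, -170.8, 336.4]
orientation: [-179.6, -0.2, -97.2]
wrist_force: [-0.1, 0.4, 0.3]
width: 88.2
```

```bash
cat >> h.py <<'E'
def rackcans(name,cl=None,z=39):
    "sleeve (grey) blobs in the rack zone: axis centre in rack frame"
    c=cal(name); im=cams.get_image(name); save(im,'rc_%s.png'%name); return c,im
E
python3 - <<'E'
from h import *
st(); cans(); goto([618.4,321.5,135],-99.2); goto([520,100,180],-99.2)
c=cal('wrist'); im=cams.get_image('wrist'); save(im,'w7.png'); np.save('w7.npy',np.array([c[0].ravel(),np.r_[c[1],np.zeros(6)],np.r_[c[2],np.zeros(6)]]))
E
```

```text
t 25.6 gp [ 532.  -171.4  169.4] rpy [-179.6   -0.2  -97.2] F [-0.1  0.4  0.3] w 88.2
can px [218. 197.] pos [618.1 321.7  37. ] size [128.7  67.1] yaw -8.9
offset [-49.92  -2.54   3.17] turn [-0.2 -0.1  2. ] rows>= 12.0 q6 126.66947208937808 now q6 67.9
offset [-26.7    4.42  -1.33] turn [-0.2 -0.1  2. ] rows>= 6.5 q6 110.08552705465877 now q6 67.9
```

View pics/w7.png

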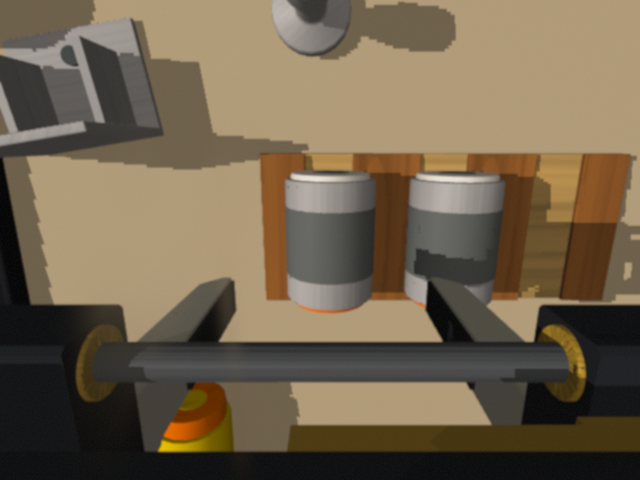

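Request:
carry_out --series '[{"claw": 9.3,"offset": [-49.9,-2.5,3.2],"turn": [0,0,1.8]},{"claw": 9.3,"offset": [-49.9,-2.5,3.2],"turn": [0,0,1.8]},{"claw": 9.3,"offset": [-49.9,-2.5,3.2],"turn": [0,0,1.8]},{"claw": 9.3,"offset": [-49.9,-2.5,3.2],"turn": [0,0,1.8]},{"claw": 9.3,"offset": [-49.9,-2.5,3.2],"turn": [0,0,1.8]},{"claw": 9.3,"offset": [-49.9,-2.5,3.2],"turn": [0,0,1.8]},{"claw": 9.3,"offset": [-49.9,-2.5,3.2],"turn": [0,0,1.8]},{"claw": 9.3,"offset": [-49.9,-2.5,3.2],"turn": [0,0,1.8]},{"claw": 9.3,"offset": [-49.9,-2.5,3.2],"turn": [0,0,1.8]},{"claw": 9.3,"offset": [-49.9,-2.5,3.2],"turn": [0,0,1.8]},{"claw": 9.3,"offset": [-49.9,-2.5,3.2],"turn": [0,0,1.8]},{"claw": 9.3,"offset": [-49.9,-2.5,3.2],"turn": [0,0,1.8]}]'

```text
t: 26.7
position: [617.1, 322.8, 298.0]
orientation: [179.8, -0.1, -99.0]
wrist_force: [0.9, -0.3, 0.0]
width: 92.9
```

Request:
carry_out --series '[{"claw": 9.3,"offset": [0,0,0],"turn": [0,0,0]},{"claw": 9.3,"offset": [0,0,0],"turn": [0,0,0]},{"claw": 9.3,"offset": [0,0,0],"turn": [0,0,0]},{"claw": 9.3,"offset": [0,0,0],"turn": [0,0,0]},{"claw": 9.3,"offset": [0,0,0],"turn": [0,0,0]}]'

```text
t: 27.12
position: [617.8, 319.2, 300.5]
orientation: [180.0, -0.0, -99.1]
wrist_force: [0.1, -0.3, 0.2]
width: 93.1
```

```bash
python3 - <<'E'
from h import *
st(); goto([617.5,321.5,46],-99.2)
E
```

```text
t 27.1167 gp [617.7 319.1 133.5] rpy [180.   -0.  -99.1] F [ 0.1 -0.3  0.2] w 93.1
offset [-0.23  0.06  8.75] turn [ 0.  -0.   0.1] rows>= 2.1 q6 126.70363883153288 now q6 117.3
```

Request:
carry_out --series '[{"claw": 9.3,"offset": [-0.2,0,3],"turn": [0,0,0]},{"claw": 9.3,"offset": [-0.2,0,6],"turn": [0,0,0]},{"claw": 9.3,"offset": [-0.2,0,8.8],"turn": [0,0,0]},{"claw": 9.3,"offset": [-0.2,0,8.8],"turn": [0,0,0]},{"claw": 9.3,"offset": [-0.2,0,8.8],"turn": [0,0,0]},{"claw": 5.5,"offset": [-0.2,0,8.8],"turn": [0,0,0]},{"claw": 5.5,"offset": [-0.2,0,8.8],"turn": [0,0,0]},{"claw": 5.5,"offset": [-0.2,0,8.8],"turn": [0,0,0]},{"claw": 5.5,"offset": [-0.2,0,8.8],"turn": [0,0,0]},{"claw": 5.5,"offset": [-0.2,0,8.8],"turn": [0,0,0]},{"claw": 5.5,"offset": [-0.2,0,8.8],"turn": [0,0,0]},{"claw": 5.5,"offset": [-0.2,0,8.8],"turn": [0,0,0]}]'

```text
t: 28.12
position: [618.4, 323.2, 214.3]
orientation: [-179.9, 0.1, -99.0]
wrist_force: [-0.1, -0.3, 6.4]
width: 64.9
```

Request:
carry_out --series '[{"claw": 5.5,"offset": [0,0,0],"turn": [0,0,0]},{"claw": 5.5,"offset": [0,0,-1],"turn": [0,0,0]},{"claw": 5.5,"offset": [0,0,-2.2],"turn": [0,0,0]},{"claw": 5.5,"offset": [0,0,-2.2],"turn": [0,0,0]},{"claw": 5.5,"offset": [0,0,-2.2],"turn": [0,0,0]}]'

```text
t: 28.53
position: [618.3, 322.9, 235.8]
orientation: [-179.9, 0.0, -99.0]
wrist_force: [0.2, 0.3, -3.6]
width: 65.0
```

```bash
python3 - <<'E'
from h import *
st(); goto([550,160,67],-87.6);goto([536,0,67],-87.6)
E
```

```text
t 28.5333 gp [618.6 323.   68.8] rpy [-179.9    0.   -99. ] F [ 0.2  0.3 -3.6] w 65.0
offset [17.16  4.19  0.16] turn [ -0.1   0.  -11.4] rows>= 4.2 q6 103.82019369560277 now q6 117.5
offset [33.18  3.06  0.15] turn [ -0.1   0.  -11.4] rows>= 8.0 q6 87.60000000000002 now q6 117.5
```

Request:
carry_out --series '[{"claw": 5.5,"offset": [4,1,0],"turn": [0,0,-3]},{"claw": 5.5,"offset": [8,2,0],"turn": [0,0,-6]},{"claw": 5.5,"offset": [12,3,0.1],"turn": [0,0,-11.4]},{"claw": 5.5,"offset": [16,4,0.1],"turn": [0,0,-11.4]},{"claw": 5.5,"offset": [20,4.2,0.1],"turn": [0,0,-11.4]},{"claw": 5.5,"offset": [24,4,0.1],"turn": [0,0,-11.4]},{"claw": 5.5,"offset": [28,3.5,0.1],"turn": [0,0,-11.4]},{"claw": 5.5,"offset": [31,3.1,0.1],"turn": [0,0,-11.4]},{"claw": 5.5,"offset": [33.2,3.1,0.1],"turn": [0,0,-11.4]},{"claw": 5.5,"offset": [33.2,3.1,0.1],"turn": [0,0,-11.4]},{"claw": 5.5,"offset": [33.2,3.1,0.1],"turn": [0,0,-11.4]},{"claw": 5.5,"offset": [33.2,3.1,0.1],"turn": [0,0,-11.4]}]'

```text
t: 29.53
position: [535.1, 0.1, 233.6]
orientation: [180.0, 0.0, -87.7]
wrist_force: [-0.3, -0.4, -3.1]
width: 64.7
```

```bash
python3 - <<'E'
from h import *
st(); goto([568,0,67],-87.6)
E
```

```text
t 29.5333 gp [5.35e+02 2.00e-01 6.66e+01] rpy [180.    0.  -87.7] F [-0.3 -0.4 -3.1] w 64.7
offset [ 0.14 -3.29 -0.04] turn [ 0.   0.  -0.1] rows>= 0.8 q6 87.60000000000002 now q6 75.7
```

Request:
carry_out --series '[{"claw": 5.5,"offset": [0.1,-1,0],"turn": [0,0,0]},{"claw": 5.5,"offset": [0.1,-1.5,0],"turn": [0,0,0]},{"claw": 5.5,"offset": [0.1,-1.9,0],"turn": [0,0,0]},{"claw": 5.5,"offset": [0.1,-2.2,0],"turn": [0,0,0]},{"claw": 5.5,"offset": [0.1,-2.4,0],"turn": [0,0,0]},{"claw": 5.5,"offset": [0.1,-2.6,0],"turn": [0,0,0]},{"claw": 5.5,"offset": [0.1,-2.8,0],"turn": [0,0,0]},{"claw": 5.5,"offset": [0.1,-3.0,0],"turn": [0,0,0]},{"claw": 5.5,"offset": [0.1,-3.2,0],"turn": [0,0,0]},{"claw": 5.5,"offset": [0.1,-3.4,0],"turn": [0,0,0]},{"claw": 5.5,"offset": [0.1,-3.5,0],"turn": [0,0,0]}]'

```text
t: 30.45
position: [568.6, 0.3, 233.2]
orientation: [179.7, 0.0, -87.6]
wrist_force: [-7.8, -0.4, -0.6]
width: 65.4
```

Request:
carry_out --series '[{"claw": 5.5,"offset": [0,-0.2,0],"turn": [0,0,0]},{"claw": 5.5,"offset": [0,-0.3,0],"turn": [0,0,0]}]'

```text
t: 30.62
position: [571.5, 0.5, 233.1]
orientation: [179.7, 0.0, -87.6]
wrist_force: [-7.5, -0.8, -0.3]
width: 65.1
```

Request:
carry_out --series '[{"claw": 5.5,"offset": [0,-0.2,0],"turn": [0,0,0]},{"claw": 5.5,"offset": [0,-0.2,0],"turn": [0,0,0]}]'

```text
t: 30.78
position: [573.7, 0.5, 233.1]
orientation: [179.7, 0.0, -87.6]
wrist_force: [-6.1, -0.8, -1.2]
width: 65.2
```

Request:
carry_out --series '[{"claw": 5.5,"offset": [0,-0.2,0],"turn": [0,0,0]},{"claw": 5.5,"offset": [0,-0.2,0],"turn": [0,0,0]}]'

```text
t: 30.95
position: [575.7, 0.6, 233.1]
orientation: [179.7, 0.0, -87.6]
wrist_force: [-6.5, 0.4, -0.6]
width: 65.2
```

Request:
carry_out --series '[{"claw": 5.5,"offset": [0,-0.2,0],"turn": [0,0,0]},{"claw": 5.5,"offset": [0,-0.2,0],"turn": [0,0,0]}]'

```text
t: 31.12
position: [577.4, 0.7, 233.0]
orientation: [179.6, 0.0, -87.6]
wrist_force: [-7.3, -0.0, 1.0]
width: 64.6
```

Request:
carry_out --series '[{"claw": 5.5,"offset": [0,-0.2,0],"turn": [0,0,0]},{"claw": 5.5,"offset": [0,-0.2,0],"turn": [0,0,0]}]'

```text
t: 31.28
position: [578.2, 0.7, 232.7]
orientation: [179.4, 0.1, -87.6]
wrist_force: [-11.8, -1.1, 3.0]
width: 65.4
```

Request:
carry_out --series '[{"claw": 5.5,"offset": [0,-0.2,0],"turn": [0,0,0]},{"claw": 5.5,"offset": [0,-0.2,0],"turn": [0,0,0]}]'

```text
t: 31.45
position: [579.0, 0.8, 232.4]
orientation: [179.2, 0.1, -87.6]
wrist_force: [-18.1, -2.1, 6.4]
width: 65.0
```

Request:
carry_out --series '[{"claw": 5.5,"offset": [0,-0.2,0],"turn": [0,0,0]},{"claw": 5.5,"offset": [0,-0.2,0],"turn": [0,0,0]}]'

```text
t: 31.62
position: [579.7, 0.8, 232.1]
orientation: [178.9, 0.1, -87.6]
wrist_force: [-22.6, -2.7, 7.9]
width: 65.1
```

Request:
carry_out --series '[{"claw": 5.5,"offset": [0,2,-0.2],"turn": [0,0,0]},{"claw": 5.5,"offset": [0.1,4.8,-0.2],"turn": [0,0,0]},{"claw": 5.5,"offset": [0.1,4.8,-0.2],"turn": [0,0,-7]},{"claw": 5.5,"offset": [0.1,4.8,-0.2],"turn": [0,0,-14]},{"claw": 5.5,"offset": [0.1,4.8,-0.2],"turn": [0,0,-21]},{"claw": 5.5,"offset": [0.1,4.8,-0.2],"turn": [0,0,-28]},{"claw": 5.5,"offset": [0.1,4.8,-0.2],"turn": [0,0,-35]},{"claw": 5.5,"offset": [0.1,4.8,-0.2],"turn": [0,0,-42]},{"claw": 5.5,"offset": [0.1,4.8,-0.2],"turn": [0,0,-49]},{"claw": 5.5,"offset": [0.1,4.8,-0.2],"turn": [0,0,-56]},{"claw": 5.5,"offset": [0.1,4.8,-0.2],"turn": [0,0,-63]},{"claw": 5.5,"offset": [0.1,4.8,-0.2],"turn": [0,0,-70]}]'

```text
t: 32.62
position: [537.5, -2.2, 235.9]
orientation: [-180.0, -0.0, -17.3]
wrist_force: [-0.2, -0.1, -3.9]
width: 65.1
```

Request:
carry_out --series '[{"claw": 5.5,"offset": [0,0,0],"turn": [0,0,-40]},{"claw": 5.5,"offset": [0,0,0],"turn": [0,0,-40]},{"claw": 5.5,"offset": [0,0,0],"turn": [0,0,-40]},{"claw": 5.5,"offset": [0,0,0],"turn": [0,0,-40]},{"claw": 5.5,"offset": [0,0,0],"turn": [0,0,-40]},{"claw": 5.5,"offset": [0,0,0],"turn": [0,0,-40]},{"claw": 5.5,"offset": [0,0,0],"turn": [0,0,-70]},{"claw": 5.5,"offset": [0,0,0],"turn": [0,0,-70]},{"claw": 5.5,"offset": [0,0,0],"turn": [0,0,-70]},{"claw": 5.5,"offset": [0,0,0],"turn": [0,0,-70]},{"claw": 5.5,"offset": [0,0,0],"turn": [0,0,-80]},{"claw": 5.5,"offset": [0,0,0],"turn": [0,0,-80]}]'

```text
t: 33.62
position: [537.4, -2.2, 235.9]
orientation: [180.0, -0.0, 62.7]
wrist_force: [-0.7, -0.7, -3.7]
width: 64.9
```

Request:
carry_out --series '[{"claw": 5.5,"offset": [0,0,0],"turn": [0,0,-30]},{"claw": 5.5,"offset": [0,0,0],"turn": [0,0,-30]},{"claw": 5.5,"offset": [0,0,0],"turn": [0,0,-30]},{"claw": 5.5,"offset": [0,0,0],"turn": [0,0,-30]},{"claw": 5.5,"offset": [0,0,0],"turn": [0,0,-30]},{"claw": 5.5,"offset": [0,0,0],"turn": [0,0,-30]},{"claw": 5.5,"offset": [0,0,0],"turn": [0,0,-30]}]'

```text
t: 34.2
position: [537.4, -2.2, 235.8]
orientation: [180.0, -0.0, 92.2]
wrist_force: [-0.8, -0.2, -3.3]
width: 65.0
```

```bash
python3 - <<'E'
from h import *
st(); goto([566,0,67],92.4)
E
```

```text
t 34.2 gp [537.4  -2.2  68.8] rpy [180.   -0.   92.2] F [-0.8 -0.2 -3.3] w 65.0
offset [0.11 2.87 0.18] turn [ 0.  -0.  -0.2] rows>= 0.7 q6 -92.4 now q6 -104.3
```

Request:
carry_out --series '[{"claw": 5.5,"offset": [0.1,1,0.1],"turn": [0,0,0]},{"claw": 5.5,"offset": [0.1,1.4,0.1],"turn": [0,0,0]},{"claw": 5.5,"offset": [0.1,1.7,0.1],"turn": [0,0,0]},{"claw": 5.5,"offset": [0.1,1.9,0.1],"turn": [0,0,0]},{"claw": 5.5,"offset": [0.1,2.1,0.1],"turn": [0,0,0]},{"claw": 5.5,"offset": [0.1,2.3,0.1],"turn": [0,0,0]},{"claw": 5.5,"offset": [0.1,2.5,0.1],"turn": [0,0,0]},{"claw": 5.5,"offset": [0.1,2.7,0.1],"turn": [0,0,0]},{"claw": 5.5,"offset": [0.1,2.9,0.1],"turn": [0,0,0]},{"claw": 5.5,"offset": [0.1,3.1,0.1],"turn": [0,0,0]},{"claw": 5.5,"offset": [0.1,3.3,0.1],"turn": [0,0,0]}]'

```text
t: 35.12
position: [568.4, 0.3, 234.1]
orientation: [-179.6, -0.0, 92.4]
wrist_force: [-6.4, -1.3, -0.1]
width: 64.8
```

Request:
carry_out --series '[{"claw": 5.5,"offset": [0,0.2,0],"turn": [0,0,0]},{"claw": 5.5,"offset": [0,0.3,0],"turn": [0,0,0]}]'

```text
t: 35.28
position: [571.1, 0.4, 234.0]
orientation: [-179.5, -0.0, 92.4]
wrist_force: [-10.8, -2.5, 2.9]
width: 64.9
```

Request:
carry_out --series '[{"claw": 5.5,"offset": [0,0.2,0],"turn": [0,0,0]},{"claw": 5.5,"offset": [0,0.2,0],"turn": [0,0,0]}]'

```text
t: 35.45
position: [571.8, 0.5, 233.6]
orientation: [-179.3, -0.1, 92.4]
wrist_force: [-13.7, -1.9, 3.4]
width: 64.8
```

Request:
carry_out --series '[{"claw": 5.5,"offset": [0,0.2,0],"turn": [0,0,0]},{"claw": 5.5,"offset": [0,0.2,0],"turn": [0,0,0]}]'

```text
t: 35.62
position: [572.6, 0.6, 233.3]
orientation: [-179.1, -0.1, 92.4]
wrist_force: [-18.8, -2.7, 6.4]
width: 64.9
```

Request:
carry_out --series '[{"claw": 5.5,"offset": [0,0.2,0],"turn": [0,0,0]},{"claw": 5.5,"offset": [0,0.2,0],"turn": [0,0,0]}]'

```text
t: 35.78
position: [573.3, 0.6, 232.9]
orientation: [-178.9, -0.1, 92.4]
wrist_force: [-23.5, -3.4, 9.4]
width: 65.0
```

```bash
python3 - <<'E'
from h import *
st(); goto([521.6,-215.2,130],82.8)
a=np.load('w7.npy'); c=(a[0].reshape(3,3),a[1][:3],a[2][:3]); im=cv2.imread('pics/w7.png'); hsv=cv2.cvtColor(im,cv2.COLOR_BGR2HSV)
m=((hsv[...,1]<45)).astype(np.uint8); 
ph=np.radians(-7.2); ex=np.array([np.cos(ph),np.sin(ph)]); ey=np.array([-ex[1],ex[0]]); C=np.array([519.1,-261.2])
M=cv2.Rodrigues(c[1])[0]; o=-M.T@c[2]
for v in(195,230,270):
  for lo,hi in((270,392),(395,520)):
    if v==270 and lo==395: continue
    u=np.where(m[v,lo:hi])[0]+lo; 
    ds=[M.T@np.linalg.inv(c[0])@[x,v,1] for x in(u.min()-.5,u.max()+.5)]; d=sum(x/np.linalg.norm(x) for x in ds)
    P=o+d*(39-o[2])/d[2]; q=P[:2]-C; print(v,u.min(),u.max(),(q@ex).round(1),(q@ey).round(1))
E
```

```text
t 35.7833 gp [570.    0.7  66. ] rpy [-1.789e+02 -1.000e-01  9.240e+01] F [-23.5  -3.4   9.4] w 65.0
offset [-21.34  -6.2   -6.31] turn [-1.1  0.   9.6] rows>= 5.5 q6 -105.21990230211874 now q6 -103.3
195 286 373 33.2 91.5
195 410 502 33.2 -0.1
230 287 372 6.9 91.5
230 408 498 6.8 -0.1
270 288 371 -24.8 91.5
```

Request:
carry_out --series '[{"claw": 5.5,"offset": [0,-2,-0.3],"turn": [0,0,0]},{"claw": 5.5,"offset": [0,-4.5,-2],"turn": [0,0,0]},{"claw": 5.5,"offset": [0,-6,-5],"turn": [0,0,0]},{"claw": 5.5,"offset": [-2,-6.4,-7.8],"turn": [0,0,0]},{"claw": 5.5,"offset": [-21.4,-6.5,-7.8],"turn": [0,0,9.6]},{"claw": 5.5,"offset": [-21.4,-6.5,-7.8],"turn": [0,0,9.6]},{"claw": 5.5,"offset": [-21.4,-6.5,-7.8],"turn": [0,0,9.6]},{"claw": 5.5,"offset": [-21.4,-6.5,-7.8],"turn": [0,0,9.6]},{"claw": 5.5,"offset": [-21.4,-6.5,-7.8],"turn": [0,0,9.6]},{"claw": 5.5,"offset": [-21.4,-6.5,-7.8],"turn": [0,0,9.6]},{"claw": 5.5,"offset": [-21.4,-6.5,-7.8],"turn": [0,0,9.6]},{"claw": 5.5,"offset": [-21.4,-6.5,-7.8],"turn": [0,0,9.6]}]'

```text
t: 36.78
position: [522.9, -215.6, 312.5]
orientation: [-179.9, -0.1, 82.7]
wrist_force: [-0.3, 0.4, -4.0]
width: 65.1
```

```bash
python3 - <<'E'
from h import *
st(); goto([521.6,-215.3,96.8],82.8)
E
```

```text
t 36.7833 gp [ 522.7 -215.4  145.5] rpy [-1.799e+02 -1.000e-01  8.270e+01] F [-0.3  0.4 -4. ] w 65.1
offset [ 0.   -0.12  4.87] turn [-0.1 -0.1 -0.1] rows>= 1.2 q6 -105.22928847075096 now q6 -116.4
```

Request:
carry_out --series '[{"claw": 5.5,"offset": [0,-0.1,0],"turn": [0,0,0]},{"claw": 5.5,"offset": [0,-0.1,1],"turn": [0,0,0]},{"claw": 5.5,"offset": [0,-0.1,2],"turn": [0,0,0]},{"claw": 5.5,"offset": [0,-0.1,3],"turn": [0,0,0]},{"claw": 5.5,"offset": [0,-0.1,4],"turn": [0,0,0]},{"claw": 5.5,"offset": [0,-0.1,4.5],"turn": [0,0,0]},{"claw": 5.5,"offset": [0,-0.1,4.8],"turn": [0,0,0]},{"claw": 5.5,"offset": [0,-0.1,4.8],"turn": [0,0,0]},{"claw": 5.5,"offset": [0,-0.1,4.8],"turn": [0,0,0]},{"claw": 5.5,"offset": [0,-0.1,4.8],"turn": [0,0,0]}]'

```text
t: 37.62
position: [522.3, -215.8, 264.8]
orientation: [180.0, -0.0, 82.7]
wrist_force: [0.5, 0.4, -3.8]
width: 65.3
```

```bash
python3 - <<'E'
from h import *
st(); goto([521.6,-215.3,96.3],82.8)
E
```

```text
t 37.6167 gp [ 522.4 -215.8   97.8] rpy [180.   -0.   82.7] F [ 0.5  0.4 -3.8] w 65.3
offset [ 0.04 -0.07  0.15] turn [ 0.  -0.  -0.1] rows>= 0.0 q6 -105.22928847075096 now q6 -116.5
```

Request:
carry_out --series '[{"claw": 5.5,"offset": [0,-0.1,0.1],"turn": [0,0,0]},{"claw": 5.5,"offset": [0,-0.1,0.2],"turn": [0,0,0]},{"claw": 5.5,"offset": [0,-0.1,0.2],"turn": [0,0,0]},{"claw": 5.5,"offset": [0,-0.1,0.2],"turn": [0,0,0]}]'

```text
t: 37.95
position: [521.3, -215.5, 263.4]
orientation: [180.0, 0.0, 82.8]
wrist_force: [-2.0, 2.7, 3.7]
width: 65.2
```

Request:
carry_out --series '[{"claw": 6.6,"offset": [0,0,0],"turn": [0,0,0]},{"claw": 6.8,"offset": [0,0,0],"turn": [0,0,0]},{"claw": 7.2,"offset": [0,0,0],"turn": [0,0,0]},{"claw": 7.8,"offset": [0,0,0],"turn": [0,0,0]},{"claw": 7.8,"offset": [0,0,0],"turn": [0,0,0]},{"claw": 7.8,"offset": [0,0,-1],"turn": [0,0,0]},{"claw": 7.8,"offset": [0,0,-3],"turn": [0,0,0]},{"claw": 9.0,"offset": [0,0,-6],"turn": [0,0,0]},{"claw": 9.0,"offset": [0,0,-10],"turn": [0,0,0]},{"claw": 9.0,"offset": [0,0,-14],"turn": [0,0,0]},{"claw": 9.0,"offset": [0,0,-14],"turn": [0,0,0]},{"claw": 9.0,"offset": [0,0,-14],"turn": [0,0,0]}]'

```text
t: 38.95
position: [521.6, -215.9, 406.5]
orientation: [179.6, 0.2, 82.8]
wrist_force: [0.2, 0.4, -1.7]
width: 89.8
```

```bash
python3 - <<'E'
from h import *
st(); s=cams.get_image('scene'); w=cams.get_image('wrist'); t=cams.get_image('top')
save(np.hstack([cv2.resize(w,(400,300)),cv2.resize(s[150:300,150:350],(400,300))]),'f1.png'); save(t,'ft.png')
E
```

```text
t 38.95 gp [ 522.5 -216.6  239.5] rpy [179.6   0.2  82.8] F [ 0.2  0.4 -1.7] w 89.8
```

View pics/f1.png

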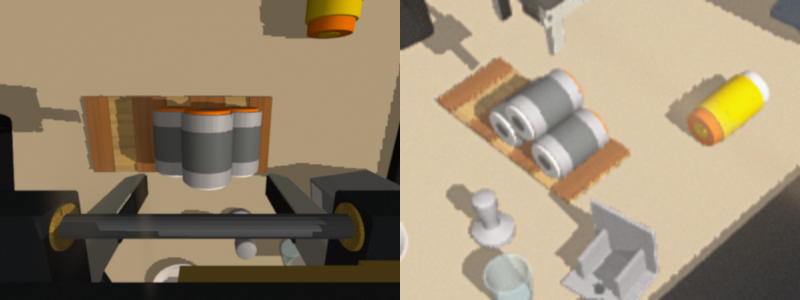

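Request:
carry_out --series '[{"claw": 9,"offset": [0,-10,-8],"turn": [0,0,0]},{"claw": 9,"offset": [0,-10,-8],"turn": [0,0,0]},{"claw": 9,"offset": [0,-10,-8],"turn": [0,0,0]},{"claw": 9,"offset": [-10,-20,-8],"turn": [0,0,0]},{"claw": 9,"offset": [-10,-20,-8],"turn": [0,0,0]},{"claw": 9,"offset": [-20,-20,-8],"turn": [0,0,0]},{"claw": 9,"offset": [-20,-20,-8],"turn": [0,0,0]},{"claw": 9,"offset": [-20,-20,-8],"turn": [0,0,0]},{"claw": 9,"offset": [-20,-20,-8],"turn": [0,0,0]},{"claw": 9,"offset": [-20,-20,-8],"turn": [0,0,0]},{"claw": 9,"offset": [-20,-20,-8],"turn": [0,0,0]},{"claw": 9,"offset": [-20,-20,-8],"turn": [0,0,0]}]'

```text
t: 40.1
position: [297.6, -388.4, 481.4]
orientation: [-179.9, -0.2, 82.7]
wrist_force: [-0.1, -0.1, 0.1]
width: 90.1
```

```bash
python3 - <<'E'
from h import *
st(); s=cams.get_image('scene'); t=cams.get_image('top'); t0=cv2.imread('pics/top0.png')[...,::-1]
save(np.hstack([cv2.resize(t[195:295,385:535],(400,300),interpolation=2),cv2.resize(s[165:270,165:305],(400,300),interpolation=2)]),'f2.png')
for n,(a,b,x,y) in dict(cup=(130,160,375,405),tamper=(158,190,412,442),jug=(115,162,265,318)).items(): 
    A,B=[np.float32(cv2.cvtColor(np.ascontiguousarray(i[a:b,x:y]),cv2.COLOR_RGB2GRAY)) for i in(t0,t)]; print(n,cv2.phaseCorrelate(A,B),np.abs(A-B).mean())
E
```

```text
t 40.1 gp [ 297.5 -387.8  314.4] rpy [-179.9   -0.2   82.7] F [-0.1 -0.1  0.1] w 90.1
cup ((0.03438476434905269, 0.009224684910840608), 1.0034673595428467) 3.81
tamper ((-0.007116040506810251, 0.05216149806862802), 0.9986911065876484) 3.7625
jug ((0.034420495838059395, 0.02006974017357166), 0.9771534517223452) 2.515857
```

View pics/f2.png

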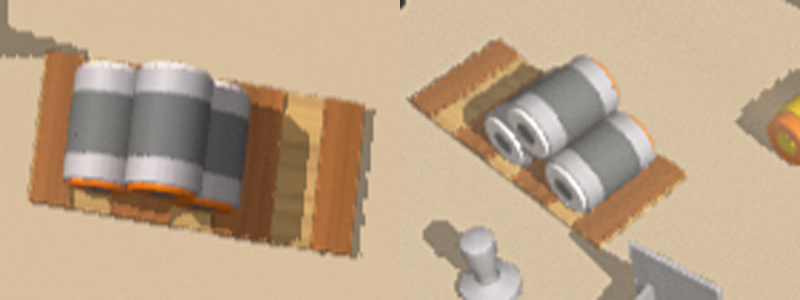

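```bash
python3 -c "
from plant import ticket
print(ticket.sign_off())"
```

```text
the job is handed in; nothing more can be done
None
```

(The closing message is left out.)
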